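# Check-weigh a clasp blank on the beam scale

### The job

Take the dark wooden clasp blank out of the rack and lay it lengthwise between the two upright end stops of the scale's cradle pan while the beam is still arrested; in the rack it can only be gripped by its ends and in the cradle only by its sides, so put it down on the cork mat or the bench and take it again. Then ease the red-knobbed arrest lever fully over to release the beam, wait until the beam has come to rest and leave it so for a good second, and swing the lever gently all the way back to arrest the beam, leaving the blank in the cradle. Do not drop the blank, do not release the beam before the blank is in, and leave the two pale blanks and the other things on the bench where they are.

Things in the scene. Friction and masses are not known exactly. Their poses are not given: they have to be found in the camera images.
- blank: dark brown wooden block, 60 (x) x 28 (y) x 26 mm (z), 30 to 75 g; origin at the centre of its underside, x along its length. It starts lying in one of the rack's three slots.
- spare_a: pale wooden blank of the same size and frame, in another slot of the rack; stays there
- spare_b: second pale wooden blank of the same size and frame, in another slot of the rack; stays there
- rack: fixed grey-painted rack: plate 150 (x) x 128 (y) x 8 mm with four walls along x, 60 mm long, 5 thick, tops 44 mm above the bench. Three slots between them, 32 mm wide, 37 mm pitch along y, open at both ends. The blanks lie in them lengthwise, on the plate, their tops 10 mm below the wall tops, their ends within 5 mm of the wall ends. Origin: centre of the underside
- mat: fixed cork mat lying flat and clear, 130 (x) x 110 (y) x 3 mm; a place to put the blank down. Origin at the centre of its underside.
- scale: fixed beam scale, green base 110 (x) x 360 (y) x 42 mm; the lever stands on a low block at its front (-x). Origin: centre of the underside. Steel beam along y, 85 mm above the bench, on a central pillar 102 mm high. Its +y arm carries the cradle pan, its -y arm a like pan with a fixed brass weight. The pans stay level as the beam tips
- cradle: pan on the beam's +y arm: flat aluminium plate 94 (x) x 60 (y) mm, 5 thick, upper face 120 mm above the bench when arrested; no side walls, but an end stop at each x end, 50 mm wide, 35 high, 68 mm apart at the plate, leaning out to 78 at the top. Origin: centre of the upper face, on which the blank lies; x from stop to stop, parallel to the scale's x and to the blank's length (either way round)
- arrest_knob (a point): centre of the top of the red knob (upright cylinder, 18 mm diameter, top 75 mm above the bench, free height 30 mm above the lever arm) at the end of the arrest lever
- arrest_pivot (a point): point on the lever's vertical pivot axis at the same height as arrest_knob, 85 mm from it
- arrest (a joint): arrest lever angle, rad. 0 = beam arrested, at its stop, knob towards the scale's -y side; 1.1 = fully released, at the other stop. Grows clockwise seen from above: the knob swings past the scale's front (-x) to its +y side. Stays where left (friction 0.15 Nm, about 1.8 N at the knob). On the way it lowers two pads from under the beam, which is wholly free only near the end
- beam (a joint): tilt of the beam, rad, 0 = level, positive = cradle up, stops at -0.12 and 0.12. Held level when arrested. Released with the blank in, it swings and settles in 2 to 4 s at some angle within 0.1, according to the blank's weight.
- shell_bowl: dark bowl, 90 mm across, 45 mm high, beyond the rack; bystander, origin at underside
- oil_jar: amber jar, 64 mm across, 90 mm high, on the right; bystander, origin at underside
- bangle: wooden ring, 72 mm across, 14 mm high, on the right; bystander, origin at underside
- brush: brush lying on the right; bystander
- shell_cup: terracotta-coloured cup, 70 mm across, 60 mm high, beyond the cradle, to the left; bystander, origin at underside
Not all that is in view belongs to the job. There is more than one size of the blank; the one meant has the size given above.

How it is judged:
By the outcome, as a careful person would: the job done as asked, in the order asked, and still so for the second after the job is handed in, with the robot touching nothing.
It also fails if it takes over 72 s, if anything falls off the work surface, if the arm or the gripper's body presses on something with over 40 N, if the wrist force passes 120 N, or if a joint passes its speed limit or range.

### The arm

A 6-joint arm with a two-finger parallel gripper is mounted at the origin on the work surface. World frame = base frame: x ahead of the robot, y to its left, z up, the work surface at z = 0. Lengths are in m, angles in rad, forces in N, time in s.
With the tool pointing down it reaches from about 0.375 to 0.975 m from the base axis. Payload 3.8 kg.
Tool frame: the origin (TCP) lies between the finger pads; the fingertips stand 11 mm ahead of it and the grasp point (between the pads) lies 8 mm behind it; z points along the fingers, y is the direction in which the jaws open and shut (so a half turn about z gives the same grasp; the last joint's range is limited). The gripper opens to 85 mm and grips with 20 to 120 N. Pads are 22 mm wide; open, the fingers measure 114 mm over their backs; the gripper's body (76 mm by 85 mm) begins 54 mm behind the grasp point. The pads swing forward as they close: fully open they stand 13 mm farther back than shut.
Start: joints at [-1.178, 0.264, 1.604, -0, 1.274, -0.037], TCP at [0.281, -0.614, 0.242] pointing down, gripper open.
Joint ranges: [-2.63, 2.63], [-0.94, 2.18], [0.31, 2.57], [-1.31, 4.45], [0, 2.66], [-2.55, 2.55]. Speed limits (rad/s): [2.57, 2.57, 3.14, 3.14, 3.14, 3.14].

### API

Orientations are given as a 3x3 rotation matrix whose columns are the frame's x, y, z axes.
In Python, from bench import bot gives the robot as it stands.
- The arm moves only by the tool arm_command, never from a script. Its argument "targets" is text: rows parted by semicolons, each of 7 numbers parted by spaces: the finger opening in m, from 0 to 0.0854, then the shift along the tool's x, y, z in m, then the turn, a rotation vector about the tool's x, y, z in degrees. A call has 1 to 10 rows; each row is the pose to reach, as a shift and turn from the pose commanded when the call began, along the tool's axes at that moment; what a row does not reach only later rows make up. A row lasts 1/12 s, in which the tool goes at most 41.7 mm and 7.16 degrees, less where a joint would pass 70% of its speed; a pose out of reach is approached as far as the arm can. A call with a gripper value outside its range is refused whole. The fingers move at their own pace and stop on an object; the grip force is fixed at half the most. Time passes only in rows, so rows that repeat a pose let the fingers close. It gives the time, the measured TCP pose, the force and the opening at its end, in the units of the state.
- bot.state(): the state, without advancing time (a new reading comes with each control period).
- bot.capture(name): name is "scene" or "side" or "wrist"; returns a dict with "img" (400x640x3 uint8, red, green, blue), "depth" (400x640 float32, m along the optical axis (not along the pixel's ray), 0 where there is no reading), "vfov" (degrees; the focal length in pixels is half the picture's height over the tangent of half this angle, whatever the lens; pixels are square), "cx", "cy" (the principal point, pixels), "xyz" and "rotation" of the camera in the world. Camera axes: x right, y up, looking along -z (the intrinsics and any distortion apply to the point x, -y, -z); pixel columns grow to the right and rows downward; lengths in m; the calibration is good to about 2 mm. A picture is of the moment at which its call begins.
- bot.sign_off(): hands the job in, once; it reports no verdict.
The state is a dict: "t": time; "joints": joint angles; "dq": joint speeds; "effort": joint torques, N m; "tool_pos": TCP position; "tcp_rot": TCP orientation; "force": force on the tool from outside, world axes, zero at the start; "wrist_torque": the same for the moment, N m; "gripper_width": finger opening in m.
Only numpy, scipy, OpenCV 4.12 (cv2) and the standard library are available. Lean on these libraries where they do the work, as an engineer would, in place of code of your own. Each camera call takes 0.05 s, during which the arm holds its last target.

## Working session

There is one attempt and no reset: what is moved stays moved. The work goes in short steps, Python scripts to look and compute and a tool call to move; the robot and the scene stay as the last step left them, time stands still between calls to the robot, and variables do not carry over. Pictures are saved under pics/ and viewed, and the job is handed in when it is done.

Besides the shell and the picture viewer there is one more tool, called after "Emit:" in YAML: its name, and indented under it one key for each argument. arm_command: Moves the arm, as the interface text tells. Its arguments: {"type":"object","properties":{"targets":{"type":"string"}},"required":["targets"]}

```bash
ls; mkdir -p pics; cat > h.py <<'E'
import numpy as np,cv2
from bench import bot
def cap(n,f):
    c=bot.capture(n); cv2.imwrite('pics/'+f+'.png',c['img'][:,:,::-1]); np.save('pics/'+f+'.npy',c,allow_pickle=True); return c
def load(f): return np.load('pics/'+f+'.npy',allow_pickle=True).item()
def pt(c,u,v,d=None,z=None):
    H=c['img'].shape[0]; f=H/2/np.tan(np.radians(c['vfov'])/2)
    r=np.array([(u-c['cx'])/f,-(v-c['cy'])/f,-1.]); R=np.array(c['rotation']); o=np.array(c['xyz'])
    w=R@r
    if z is not None: return o+w*(z-o[2])/w[2]
    if d is None:
        p=c['depth'][int(v)-1:int(v)+2,int(u)-1:int(u)+2]; d=np.median(p[p>0]) if (p>0).any() else 0
    return o+w*d
def cloud(c):
    H,W=c['depth'].shape; f=H/2/np.tan(np.radians(c['vfov'])/2)
    v,u=np.mgrid[:H,:W]; d=c['depth']
    P=np.stack([(u-c['cx'])/f*d,-(v-c['cy'])/f*d,-d],-1)
    return P@np.array(c['rotation']).T+np.array(c['xyz'])
def crop(f,x0,y0,x1,y1,o,k=4):
    im=cv2.imread('pics/'+f+'.png')[y0:y1,x0:x1]; cv2.imwrite('pics/'+o+'.png',cv2.resize(im,None,fx=k,fy=k,interpolation=cv2.INTER_CUBIC))
E
python3 - <<'E'
from h import *
for n in ['scene','side','wrist']:
    c=cap(n,n+'0'); print(n,[ (k,c[k]) for k in c if k not in('img','depth')])
s=bot.state(); print(s)
E
```

```text
pics
scene [('vfov', 51.65758259748732), ('cx', 323.6374640619331), ('cy', 196.77242656435587), ('xyz', array([ 1.30758325, -0.58467271,  0.68992307])), ('rotation', array([[ 0.57900188, -0.42777662,  0.6940922 ],
       [ 0.81502661,  0.32674899, -0.47850467],
       [-0.02210082,  0.84275872,  0.53783761]]))]
side [('vfov', 54.187432311729424), ('cx', 319.9426478691671), ('cy', 197.50280034942696), ('xyz', array([0.4829603 , 0.60870597, 0.80669732])), ('rotation', array([[-0.99914344,  0.03098908, -0.02742359],
       [-0.0413607 , -0.72717889,  0.68520082],
       [ 0.00129189,  0.68574816,  0.72783775]]))]
wrist [('vfov', 69.82405095555215), ('cx', 318.61764294678613), ('cy', 197.0259825178964), ('xyz', array([ 0.34479045, -0.58428407,  0.3731452 ])), ('rotation', array([[ 0.41650839,  0.87346959,  0.25213415],
       [-0.90912996,  0.40073857,  0.11353994],
       [-0.00186619, -0.27651305,  0.96100835]]))]
{'t': 0.15, 'joints': array([-1.17792067e+00,  2.64609491e-01,  1.60507445e+00, -9.84009977e-06,
        1.27369519e+00, -3.68472553e-02]), 'dq': array([-0.00078932, -0.00207406, -0.00325862, -0.00225301, -0.00184738,
        0.00107497]), 'effort': array([ 8.73154640e-04, -5.15905166e+01, -3.67960274e+01,  2.22714579e-05,
        8.03532457e-03, -4.01649538e-05]), 'tool_pos': array([ 0.28103403, -0.61310663,  0.24122056]), 'tcp_rot': array([[ 9.09080039e-01,  4.16620934e-01, -6.92639719e-04],
       [ 4.16621506e-01, -9.09078549e-01,  1.64676899e-03],
       [ 5.64145241e-05, -1.78561342e-03, -9.99998404e-01]]), 'force': array([-0.26717245, -0.30792941, -0.37076829]), 'wrist_torque': array([0.01370083, 0.05165674, 0.00917208]), 'gripper_width': 0.0853099440626403}
```

View pics/scene0.png

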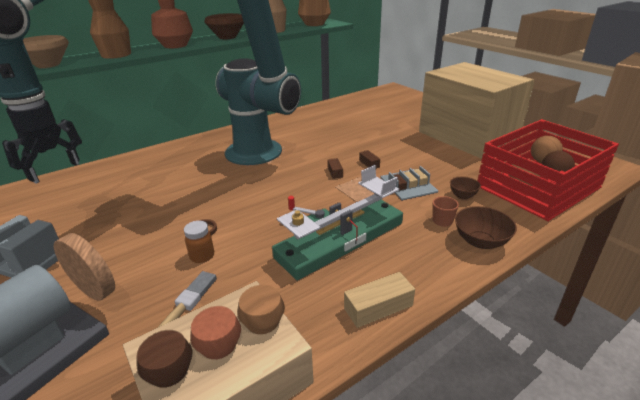

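View pics/side0.png

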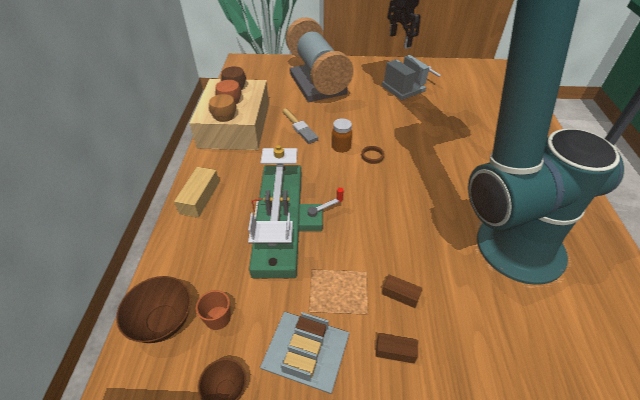

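View pics/wrist0.png

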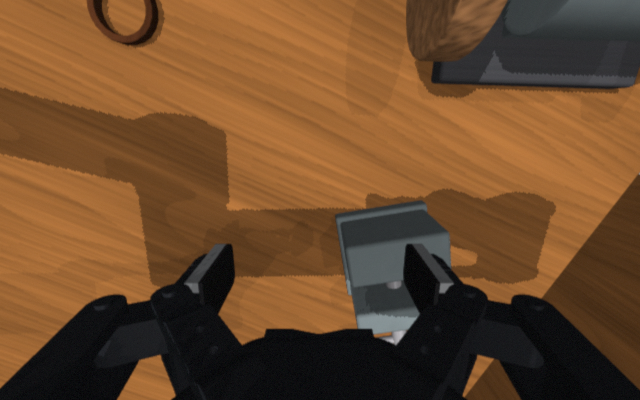

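```bash
python3 - <<'E'
from h import *
crop('side0',250,300,430,400,'c1',4)
crop('side0',225,140,365,290,'c2',4)
E
```

```text
(no output)
```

View pics/c1.png

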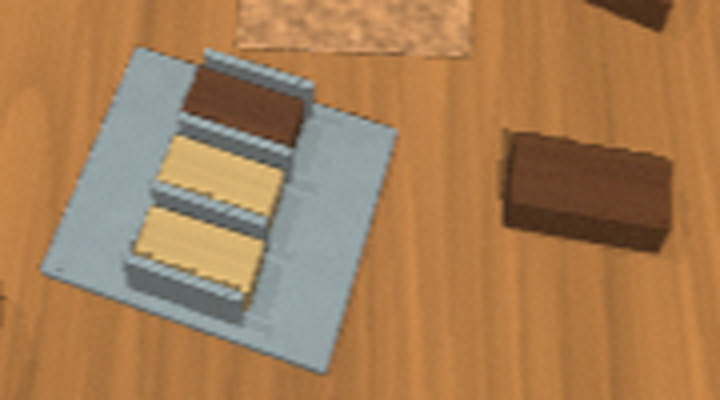

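View pics/c2.png

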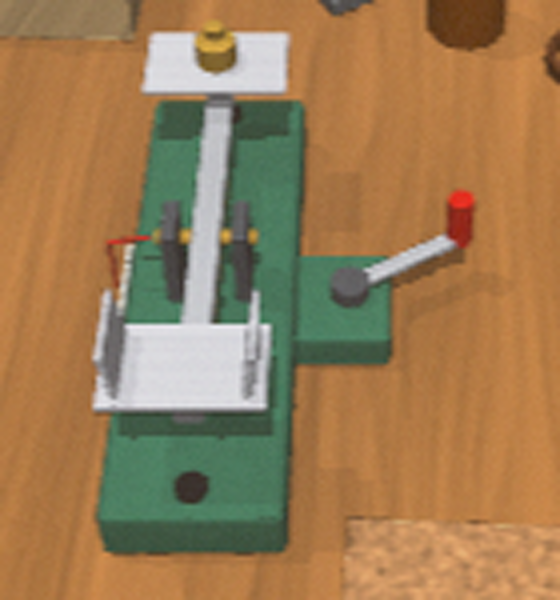

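The job's blank is the dark one in the rack's first slot (side px ~311,326). The dark blocks at (401,290) and (397,348) lie loose on the bench, so they are other sizes and not in the rack. Next I measure.

```bash
python3 - <<'E'
from h import *
c=load('side0'); P=cloud(c); im=c['img'].astype(int)
hsv=cv2.cvtColor(c['img'],cv2.COLOR_RGB2HSV)
def rect(m,name):
    q=P[m]; 
    r=cv2.minAreaRect(q[:,:2].astype(np.float32)*1000); print(name,m.sum(),np.round(r[0],1),np.round(r[1],1),round(r[2],1),'z med',np.round(np.median(q[:,2]),4)); return q
U,V=np.meshgrid(np.arange(640),np.arange(400))
def box(x0,y0,x1,y1): return (U>=x0)&(U<x1)&(V>=y0)&(V<y1)
print('depth holes',(c['depth']==0).mean())
z=P[...,2]
for p in [(311,326),(306,344),(300,363),(270,350),(330,350),(340,290),(402,285),(398,340),(200,190),(340,340),(272,232),(280,265)]: print(p,np.round(pt(c,*p),4))
rk=box(255,305,352,395)
grey=(hsv[...,1]<70)
rect(rk&grey&(z>0.004)&(z<0.013),'plate')
rect(rk&grey&(z>0.040)&(z<0.05),'walls')
dark=(hsv[...,2]<110)&(hsv[...,1]>80)
rect(box(293,312,330,337)&dark&(z>.029)&(z<.039),'blank')
for b,n in [((380,270,425,310),'d1'),((370,330,425,365),'d2')]:
    m=box(*b)&dark&(z>.02); print(np.percentile(z[m],[5,50,95])); m&=z>np.percentile(z[m],60)-.004; rect(m,n)
cr=box(240,195,300,250)&(hsv[...,1]<60)
rect(cr&(z>.115)&(z<.124),'cradle'); rect(cr&(z>.145),'stops')
red=box(330,180,350,205)&(hsv[...,1]>180)&(hsv[...,0]<6); q=P[red]; print('knob z',q[:,2].max()); rect(red&(z>q[:,2].max()-.006),'knob')
gr=box(245,160,310,280)&(hsv[...,0]>50)&(hsv[...,0]<90)&(hsv[...,1]>90)
rect(gr&(z>.036)&(z<.048),'base')
E
```

```text
depth holes 0.00394921875
(311, 326) [0.5154 0.2484 0.0352]
(306, 344) [0.5233 0.2864 0.0349]
(300, 363) [0.5324 0.3243 0.0349]
(270, 350) [0.5974 0.2914 0.0096]
(330, 350) [0.4747 0.286  0.009 ]
(340, 290) [0.4548 0.1434 0.003 ]
(402, 285) [0.3173 0.1439 0.0356]
(398, 340) [0.3383 0.2708 0.0357]
(200, 190) [ 0.8363 -0.1163  0.0515]
(340, 340) [0.4543 0.2639 0.0084]
(272, 232) [0.6108 0.0737 0.1218]
(280, 265) [0.595  0.1076 0.0431]
plate 2706 [525.1 285.7] [128.9 149.1] 73.7 z med 0.0091
walls 385 [525.3 285.6] [117.5  59.3] 73.9 z med 0.0446
blank 316 [516.6 247.5] [27.7 57.8] 73.4 z med 0.0351
[0.02220232 0.03433835 0.03769696]
d1 206 [413.7 362.1] [506.6  79.8] 65.8 z med 0.0354
[0.02497055 0.03564149 0.03802505]
d2 734 [389.7 439.4] [378.   81.5] 73.3 z med 0.0359
cradle 793 [615.2  70.2] [93.  62.6] 1.8 z med 0.1211
stops 103 [573.5 328.5] [ 87.5 582.3] 9.4 z med 0.1549
knob z 0.0786114013442909
knob 25 [ 460.5 -109.3] [13.1 14.6] 0.5 z med 0.0759
base 1794 [619.8 -56.5] [104.2 353.4] 2.5 z med 0.0429
```

```bash
cat >> h.py <<'E'
def tool(p,s=None):
    s=s or bot.state(); return (np.asarray(p)-s['tool_pos'])@s['tcp_rot']
def yaw(s):  # angle of tool y, deg
    return np.degrees(np.arctan2(s['tcp_rot'][1,1],s['tcp_rot'][0,1]))
def goto(x,y,z,phi):
    s=bot.state(); d=tool([x,y,z],s); a=(yaw(s)-phi+90)%180-90
    print('shift mm',np.round(d*1000,1),'turn z',round(a,2),'(alt %+.1f)'%(a-180*np.sign(a)),'j6 deg',np.round(np.degrees(s['joints'][[0,5]]),1))
E
python3 - <<'E'
from h import *
c=load('wrist0'); P=cloud(c); s=bot.state()
Q=(P-s['tool_pos'])@s['tcp_rot']
m=(np.abs(Q[...,2])<.08)&(c['depth']>0)
q=Q[m]
for sg in(-1,1):
    a=q[(q[:,1]*sg>0.02)&(q[:,1]*sg<.09)]; print('tip z max',np.percentile(a[:,2],[50,95,99.5,100]),'x',np.percentile(a[a[:,2]>a[:,2].max()-.02][:,0],[1,99]), np.abs(a[:,1]).min())
c=load('side0')
for p in [(312,212),(340,189),(340,190)]: print(p,np.round(pt(c,*p,z=.075),4),np.round(pt(c,*p),4))
goto(.516,.249,.24,-16.3)
E
```

```text
tip z max [-0.06137193 -0.0203955  -0.00586077 -0.00180859] x [-0.01077676  0.0111207 ] 0.02000570587349041
tip z max [-0.06080483 -0.0145326   0.07702438  0.07999782] x [0.1250286 0.139365 ] 0.020008023038698808
(312, 212) [ 0.5282 -0.0298  0.075 ] [ 0.53   -0.0556  0.0455]
(340, 189) [ 0.4592 -0.113   0.075 ] [ 0.4592 -0.1121  0.0759]
(340, 190) [ 0.4592 -0.1093  0.075 ] [ 0.4592 -0.109   0.0754]
shift mm [ 572.8 -685.8    2.5] turn z -49.08 (alt +130.9) j6 deg [-67.5  -2.1]
```

Emit:
arm_command:
  targets: "0.085 0.25 -0.30 0 0 0 -22;0.085 0.25 -0.30 0 0 0 -22;0.085 0.25 -0.30 0 0 0 -22;0.085 0.25 -0.30 0 0 0 -22;0.085 0.25 -0.30 0 0 0 -22;0.085 0.25 -0.30 0 0 0 -22;0.085 0.25 -0.30 0 0 0 -22;0.085 0.25 -0.30 0 0 0 -22;0.085 0.25 -0.30 0 0 0 -22;0.085 0.25 -0.30 0 0 0 -22"

```text
t: 0.98
tool_pos: [0.3836, -0.2323, 0.2419]
tcp_rot: [[0.685, 0.728, 0.0], [0.728, -0.685, 0.002], [0.002, -0.002, -1.0]]
force: [-0.0, 0.5, -0.5]
gripper_width: 0.0852
```

```bash
python3 -c "
from h import *
goto(.516,.249,.24,-16.3)"
```

```text
shift mm [ 441.3 -233.3    3.1] turn z -26.94 (alt +153.1) j6 deg [-34.5   8.7]
```

Emit:
arm_command:
  targets: "0.085 0.44 -0.233 0 0 0 -27;0.085 0.44 -0.233 0 0 0 -27;0.085 0.44 -0.233 0 0 0 -27;0.085 0.44 -0.233 0 0 0 -27;0.085 0.44 -0.233 0 0 0 -27;0.085 0.44 -0.233 0 0 0 -27;0.085 0.44 -0.233 0 0 0 -27;0.085 0.44 -0.233 0 0 0 -27;0.085 0.44 -0.233 0 0 0 -27;0.085 0.44 -0.233 0 0 0 -27"

```text
t: 1.82
tool_pos: [0.4945, 0.1671, 0.2422]
tcp_rot: [[0.281, 0.96, 0.0], [0.96, -0.281, -0.0], [-0.0, 0.0, -1.0]]
force: [-0.3, -0.1, 0.6]
gripper_width: 0.0849
```

Emit:
arm_command:
  targets: "0.085 0 0 0 0 0 0;0.085 0 0 0 0 0 0;0.085 0 0 0 0 0 0;0.085 0 0 0 0 0 0"

```text
t: 2.15
tool_pos: [0.4942, 0.1637, 0.2419]
tcp_rot: [[0.283, 0.959, -0.001], [0.959, -0.283, -0.001], [-0.001, -0.001, -1.0]]
force: [0.6, -0.2, 0.0]
gripper_width: 0.0849
```

```bash
python3 -c "
from h import *
goto(.516,.249,.24,-16.3)
cap('wrist','w1')"
```

```text
shift mm [88.  -3.2  1.8] turn z -0.13 (alt +179.9) j6 deg [15.6 32. ]
```

View pics/w1.png

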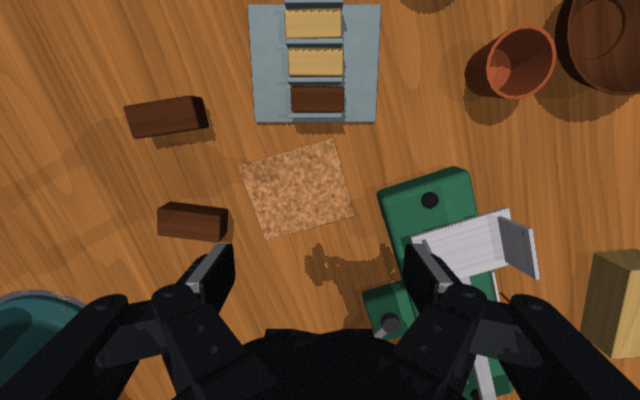

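The wrist view shows the rack with the dark blank at (317,99), the mat at (297,188) and the cradle at (460,240). I measure again from here.

```bash
cat > meas.py <<'E'
from h import *
def mask(c,b):
    U,V=np.meshgrid(np.arange(640),np.arange(400)); return (U>=b[0])&(U<b[2])&(V>=b[1])&(V<b[3])
def rect(P,m,name):
    q=P[m]; r=cv2.minAreaRect(q[:,:2].astype(np.float32)*1000); w,h=r[1]; a=r[2] if w>h else r[2]+90
    a=(a+90)%180-90
    print(name,m.sum(),'c',np.round(r[0],1),'L,W',np.round([max(w,h),min(w,h)],1),'yawL',round(a,1),'z',np.round(np.percentile(q[:,2],[5,50,95]),4))
E
python3 - <<'E'
from meas import *
c=load('w1'); P=cloud(c); z=P[...,2]; h=cv2.cvtColor(c['img'],cv2.COLOR_RGB2HSV)
dark=(h[...,2]<120)&(h[...,1]>100); grey=h[...,1]<80
rk=mask(c,(240,0,390,130))
rect(P,mask(c,(285,80,350,118))&dark&(z>.028)&(z<.04),'blank')
rect(P,rk&grey&(z>.004)&(z<.013),'plate')
rect(P,rk&grey&(z>.041),'walls')
rect(P,mask(c,(235,135,360,245))&(z>.0015)&(z<.008)&(h[...,2]>120),'mat')
for b,n in [((120,90,212,142),'d1'),((150,195,232,245),'d2')]: rect(P,mask(c,b)&dark&(z>.03),n)
rect(P,mask(c,(400,205,520,300))&grey&(z>.112)&(z<.128)&(h[...,2]>130),'cradle')
for p in [(317,99),(430,200),(390,322),(297,188)]: print(p,np.round(pt(c,*p),4))
crop('w1',235,0,395,130,'c3',5)
E
```

```text
blank 1293 c [517.1 247.6] L,W [58.3 26.8] yawL -16.5 z [0.0333 0.0346 0.0358]
plate 8869 c [524.4 284.8] L,W [150.  128.1] yawL -16.3 z [0.0073 0.0086 0.0099]
walls 1157 c [524.  283.8] L,W [113.3  59.7] yawL 73.7 z [0.0426 0.0444 0.0462]
mat 8557 c [455.9 142.5] L,W [174.9 151.7] yawL -16.4 z [0.0018 0.0036 0.0049]
d1 2422 c [409.  267.3] L,W [219.2  38.7] yawL -9.1 z [0.0337 0.0354 0.0368]
d2 1799 c [399.6 166.1] L,W [252.1  75.4] yawL 12.8 z [0.0333 0.0355 0.0368]
cradle 3709 c [615.   69.1] L,W [93.4 61.2] yawL 3.3 z [0.1196 0.1207 0.1217]
(317, 99) [0.5167 0.2472 0.0346]
(430, 200) [0.6134 0.0991 0.0466]
(390, 322) [ 0.5302 -0.0582  0.0451]
(297, 188) [0.4595 0.1486 0.0042]
```

View pics/c3.png

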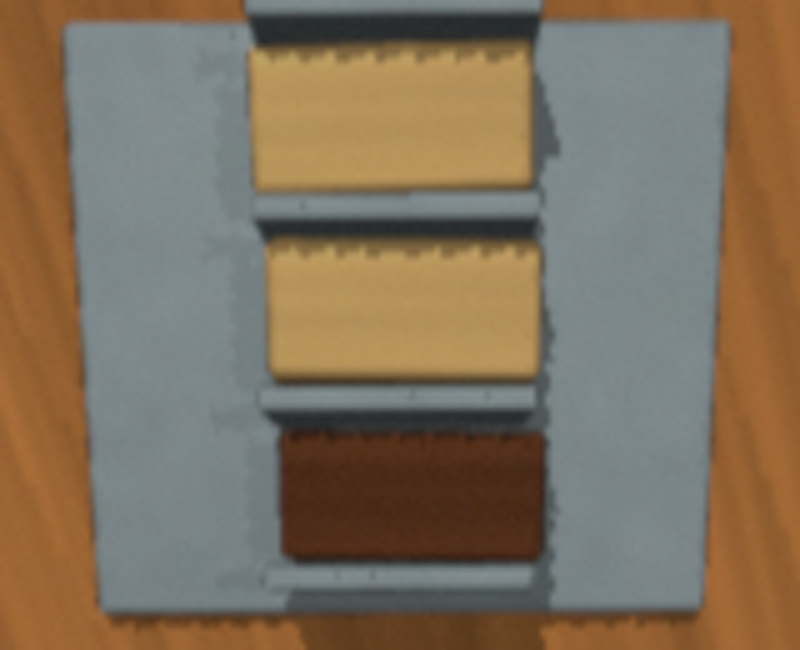

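```bash
python3 -c "
from h import *
goto(.517,.248,.06,-16.4)"
```

```text
shift mm [ 87.6  -2.1 182. ] turn z -0.07 (alt +179.9) j6 deg [15.6 32. ]
```

Emit:
arm_command:
  targets: "0.085 0.04 -0.002 0 0 0 0;0.085 0.08 -0.002 0 0 0 0;0.085 0.0875 -0.002 0.02 0 0 0;0.085 0.0875 -0.002 0.06 0 0 0;0.085 0.0875 -0.002 0.1 0 0 0;0.085 0.0875 -0.002 0.14 0 0 0;0.085 0.0875 -0.002 0.17 0 0 0;0.085 0.0875 -0.002 0.18 0 0 0;0.085 0.0875 -0.002 0.18 0 0 0;0.085 0.0875 -0.002 0.18 0 0 0"

```text
t: 3.03
tool_pos: [0.5181, 0.2486, 0.0631]
tcp_rot: [[0.283, 0.959, 0.0], [0.959, -0.283, 0.0], [0.0, 0.0, -1.0]]
force: [0.3, 0.5, 1.2]
gripper_width: 0.085
```

```bash
python3 -c "
from h import *
goto(.517,.248,.016,-16.4)
cap('wrist','w2');cap('side','s2'); crop('s2',230,230,430,400,'c4',4)"
```

```text
shift mm [-0.9 -0.9 47.1] turn z -0.06 (alt +179.9) j6 deg [23.1 39.6]
```

View pics/w2.png

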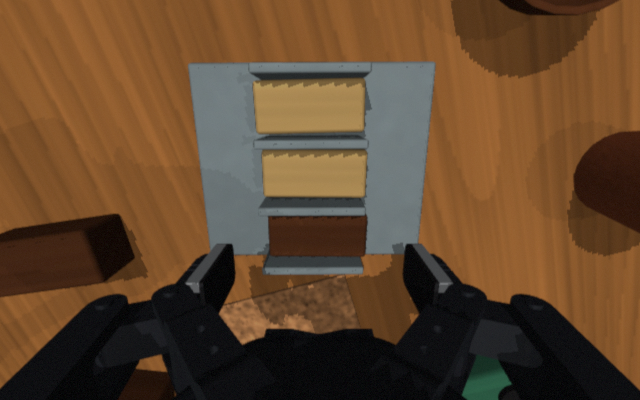

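View pics/c4.png

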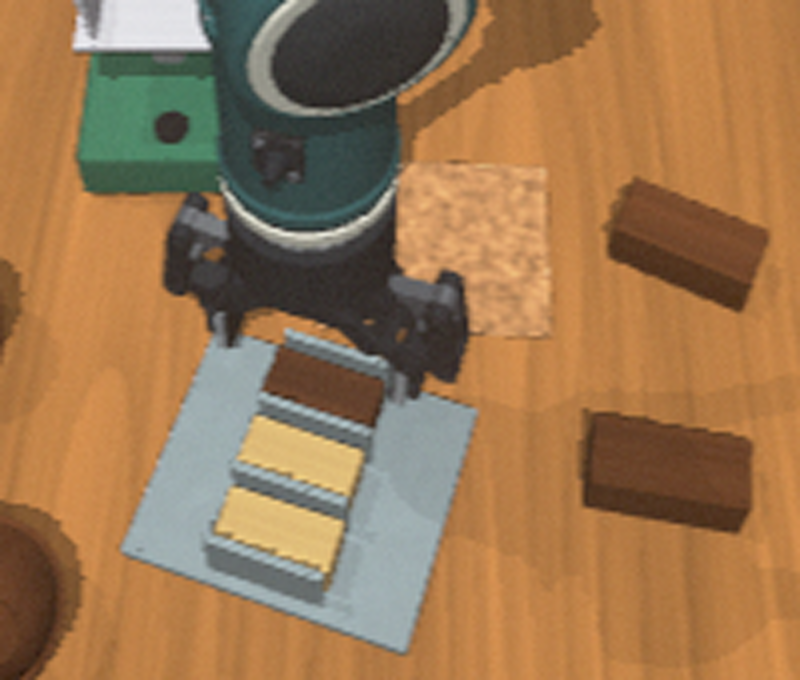

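Emit:
arm_command:
  targets: "0.085 -0.0005 -0.0005 0.015 0 0 0;0.085 -0.0005 -0.0005 0.03 0 0 0;0.085 -0.0005 -0.0005 0.04 0 0 0;0.08 -0.0005 -0.0005 0.046 0 0 0;0.075 -0.0005 -0.0005 0.046 0 0 0;0.07 -0.0005 -0.0005 0.046 0 0 0"

```text
t: 3.63
tool_pos: [0.5173, 0.2492, 0.017]
tcp_rot: [[0.282, 0.959, 0.001], [0.959, -0.282, 0.0], [0.001, 0.001, -1.0]]
force: [0.9, 0.9, 0.6]
gripper_width: 0.0703
```

Emit:
arm_command:
  targets: "0.066 0 0 0 0 0 0;0.062 0 0 0 0 0 0;0.055 0 0 0 0 0 0;0.05 0 0 0 0 0 0;0.05 0 0 0 0 0 0;0.05 0 0 0 0 0 0;0.05 0 0 0 0 0 0"

```text
t: 4.22
tool_pos: [0.518, 0.2496, 0.0176]
tcp_rot: [[0.282, 0.959, 0.002], [0.959, -0.282, 0.001], [0.002, 0.002, -1.0]]
force: [-0.1, 0.4, 6.0]
gripper_width: 0.0589
```

```bash
python3 -c "
from h import *
cap('scene','sc3');cap('wrist','w3')
crop('sc3',330,110,480,220,'c5',5)"
```

```text
(no output)
```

View pics/w3.png

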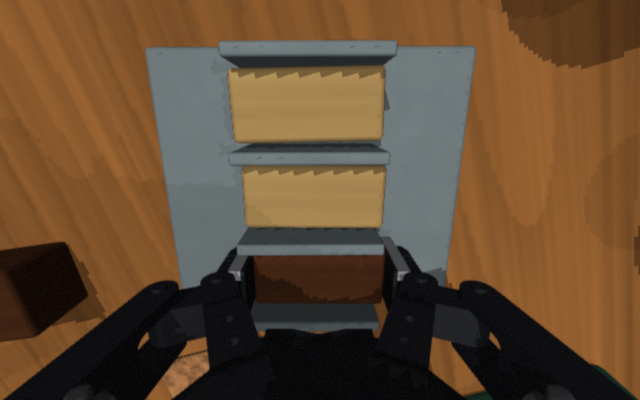

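Emit:
arm_command:
  targets: "0.05 0 0 -0.005 0 0 0;0.05 0 0 -0.012 0 0 0;0.05 0 0 -0.022 0 0 0;0.05 0 0 -0.035 0 0 0;0.05 0 0 -0.05 0 0 0;0.05 0 0 -0.07 0 0 0;0.05 0 0 -0.09 0 0 0;0.05 0 0 -0.10 0 0 0;0.05 0 0 -0.10 0 0 0"

```text
t: 5.07
tool_pos: [0.5191, 0.2498, 0.1204]
tcp_rot: [[0.282, 0.959, 0.006], [0.959, -0.282, 0.002], [0.004, 0.005, -1.0]]
force: [0.7, 0.2, 0.4]
gripper_width: 0.059
```

```bash
python3 -c "
from h import *
s=bot.state();print(s['gripper_width'],s['force'])
goto(.456,.1425,.06,2.5)
cap('side','s4');cap('wrist','w4')
crop('s4',230,200,430,400,'c6',4)"
```

```text
0.05902123016847944 [0.73970243 0.21011964 0.3514036 ]
shift mm [-121.   -30.6   59.8] turn z -18.88 (alt +161.1) j6 deg [23.2 39.6]
```

View pics/c6.png

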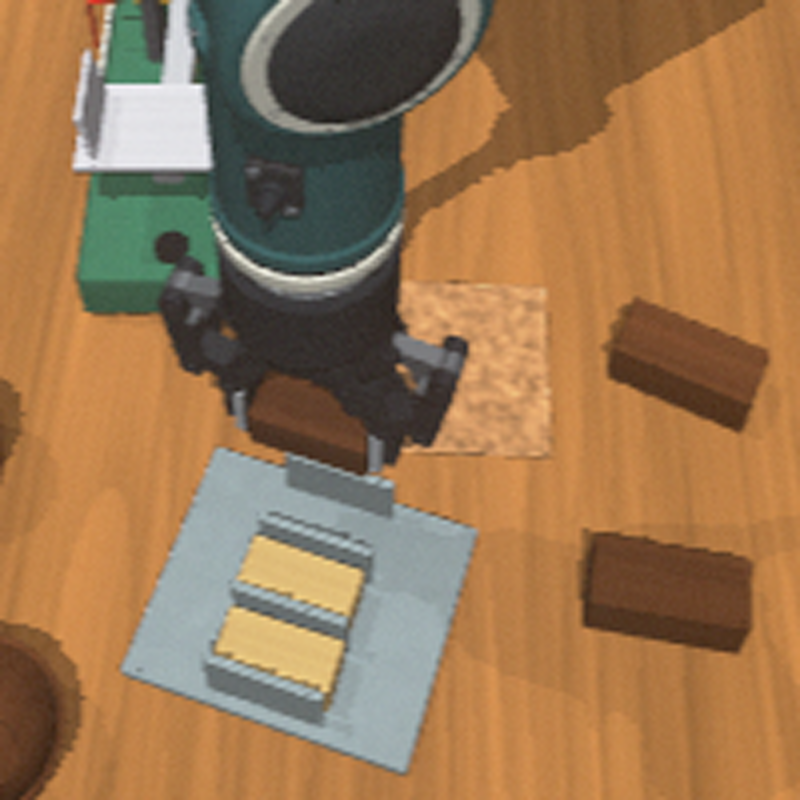

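The crop shows the blank held level by its ends, with both spares still in the rack. Next is the mat.

Emit:
arm_command:
  targets: "0.05 -0.02 -0.005 0 0 0 -4;0.05 -0.05 -0.0125 0 0 0 -9;0.05 -0.08 -0.02 0 0 0 -14;0.05 -0.11 -0.028 0 0 0 -18;0.05 -0.121 -0.0305 0.01 0 0 -19;0.05 -0.121 -0.0305 0.03 0 0 -19;0.05 -0.121 -0.0305 0.05 0 0 -19;0.05 -0.121 -0.0305 0.06 0 0 -19;0.05 -0.121 -0.0305 0.06 0 0 -19;0.05 -0.121 -0.0305 0.06 0 0 -19"

```text
t: 6.0
tool_pos: [0.4522, 0.1413, 0.055]
tcp_rot: [[-0.046, 0.999, -0.003], [0.999, 0.046, -0.001], [-0.001, -0.003, -1.0]]
force: [0.9, -0.4, -0.2]
gripper_width: 0.0589
```

```bash
python3 -c "
from h import *
goto(.456,.1425,.013,2.5)"
```

```text
shift mm [ 1.1  4.  42. ] turn z 0.13 (alt -179.9) j6 deg [14.3 11.7]
```

Emit:
arm_command:
  targets: "0.05 0 0.003 0.01 0 0 0;0.05 0 0.004 0.02 0 0 0;0.05 0 0.004 0.029 0 0 0;0.05 0 0.004 0.035 0 0 0;0.05 0 0.004 0.038 0 0 0;0.05 0 0.004 0.038 0 0 0;0.05 0 0.004 0.038 0 0 0"

```text
t: 6.58
tool_pos: [0.4572, 0.1417, 0.018]
tcp_rot: [[-0.046, 0.999, -0.001], [0.999, 0.046, -0.0], [-0.0, -0.001, -1.0]]
force: [0.7, -0.8, -0.6]
gripper_width: 0.059
```

Emit:
arm_command:
  targets: "0.05 0 0 0.002 0 0 0;0.05 0 0 0.003 0 0 0;0.05 0 0 0.004 0 0 0;0.05 0 0 0.004 0 0 0"

```text
t: 6.92
tool_pos: [0.4574, 0.1417, 0.0143]
tcp_rot: [[-0.046, 0.999, 0.0], [0.999, 0.046, 0.0], [0.0, 0.0, -1.0]]
force: [-0.6, -0.5, -0.7]
gripper_width: 0.0589
```

Emit:
arm_command:
  targets: "0.05 0 0 0.001 0 0 0;0.05 0 0 0.0015 0 0 0;0.05 0 0 0.0015 0 0 0"

```text
t: 7.17
tool_pos: [0.4574, 0.1417, 0.0127]
tcp_rot: [[-0.046, 0.999, -0.0], [0.999, 0.046, -0.0], [0.0, -0.0, -1.0]]
force: [0.8, 0.2, -0.5]
gripper_width: 0.0587
```

Emit:
arm_command:
  targets: "0.05 0 0 0.001 0 0 0;0.05 0 0 0.001 0 0 0"

```text
t: 7.33
tool_pos: [0.4574, 0.1417, 0.0126]
tcp_rot: [[-0.046, 0.999, -0.0], [0.999, 0.046, -0.0], [-0.0, -0.0, -1.0]]
force: [-3.6, -1.6, 7.6]
gripper_width: 0.0586
```

Contact shows as 7.6 N. Opening and rising.

Emit:
arm_command:
  targets: "0.06 0 0 0 0 0 0;0.066 0 0 0 0 0 0;0.072 0 0 0 0 0 0;0.078 0 0 0 0 0 0;0.084 0 0 0 0 0 0;0.085 0 0 0 0 0 0;0.085 0 0 -0.02 0 0 0;0.085 0 0 -0.05 0 0 0;0.085 0 0 -0.09 0 0 0;0.085 0 0 -0.1 0 0 0"

```text
t: 8.17
tool_pos: [0.461, 0.1426, 0.1172]
tcp_rot: [[-0.046, 0.999, 0.008], [0.999, 0.046, 0.002], [0.002, 0.008, -1.0]]
force: [1.3, 1.2, 0.0]
gripper_width: 0.0849
```

Emit:
arm_command:
  targets: "0.085 -0.03 0 -0.01 0 0 0;0.085 -0.06 0 -0.01 0 0 0;0.085 -0.06 0 -0.01 0 0 0;0.085 -0.06 0 -0.01 0 0 0"

```text
t: 8.5
tool_pos: [0.4603, 0.0808, 0.1219]
tcp_rot: [[-0.043, 0.999, 0.001], [0.999, 0.043, 0.0], [0.0, 0.001, -1.0]]
force: [-0.1, -0.5, -0.3]
gripper_width: 0.0852
```

```bash
python3 - <<'E'
from meas import *
c=cap('wrist','w5'); s=cap('side','s5'); st=bot.state(); print(st['tool_pos'],st['gripper_width'])
for c,b in((c,(250,60,400,280)),(s,(290,250,375,320))):
    P=cloud(c); z=P[...,2]; h=cv2.cvtColor(c['img'],cv2.COLOR_RGB2HSV)
    rect(P,mask(c,b)&(z>.024)&(z<.035)&(h[...,2]<120)&(h[...,1]>100),'blank')
E
```

```text
[0.45990008 0.0819659  0.12141916] 0.08482393230127011
blank 2887 c [457.6 139.3] L,W [60.1 27.9] yawL 2.5 z [0.0281 0.0295 0.0307]
blank 288 c [458.2 142.4] L,W [58.7 28.8] yawL 2.1 z [0.0262 0.0299 0.032 ]
```

View pics/w5.png

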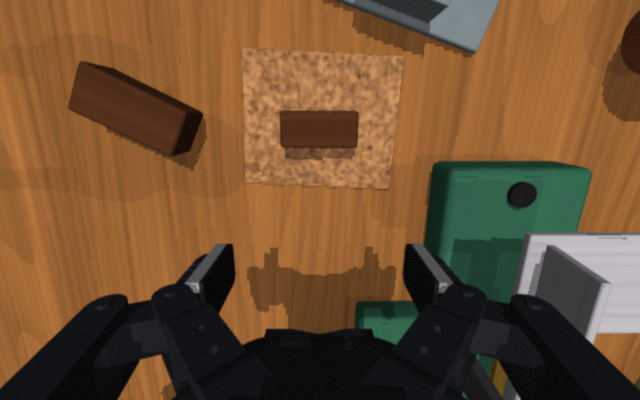

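View pics/s5.png

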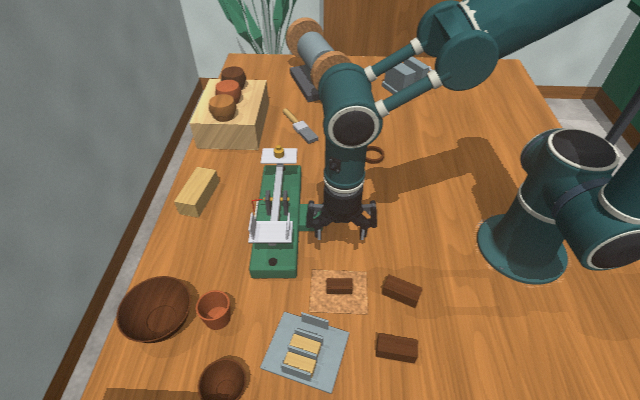

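```bash
python3 -c "
from h import *
goto(.4578,.1415,.08,-87.6)"
```

```text
shift mm [59.6  0.6 41.4] turn z -89.82 (alt +90.2) j6 deg [7.  4.4]
```

Emit:
arm_command:
  targets: "0.06 0.0595 0.0005 0 0 0 20;0.06 0.0595 0.0005 0 0 0 40;0.06 0.0595 0.0005 0 0 0 60;0.06 0.0595 0.0005 0 0 0 80;0.06 0.0595 0.0005 0 0 0 90;0.06 0.0595 0.0005 0 0 0 90;0.06 0.0595 0.0005 0 0 0 90;0.06 0.0595 0.0005 0.01 0 0 90;0.06 0.0595 0.0005 0.03 0 0 90;0.06 0.0595 0.0005 0.04 0 0 90"

```text
t: 9.43
tool_pos: [0.4568, 0.1422, 0.08]
tcp_rot: [[0.929, 0.37, -0.002], [0.37, -0.929, -0.0], [-0.002, -0.001, -1.0]]
force: [-0.0, -1.1, -0.9]
gripper_width: 0.0596
```

Emit:
arm_command:
  targets: "0.06 0 0 0 0 0 90;0.06 0 0 0 0 0 90;0.06 0 0 0 0 0 90"

```text
t: 9.68
tool_pos: [0.457, 0.1422, 0.0807]
tcp_rot: [[1.0, 0.004, -0.002], [0.004, -1.0, -0.0], [-0.002, 0.0, -1.0]]
force: [-0.2, 0.5, -0.9]
gripper_width: 0.0601
```

```bash
python3 -c "
from h import *
goto(.4578,.1415,.0195,-87.6)
cap('wrist','w6')"
```

```text
shift mm [ 0.9  0.6 61.2] turn z -2.16 (alt +177.8) j6 deg [ 14.3 104. ]
```

View pics/w6.png

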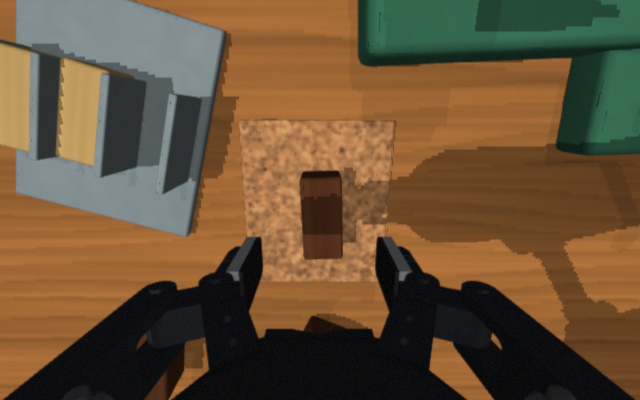

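Emit:
arm_command:
  targets: "0.06 0.001 0.001 0.02 0 0 -2.2;0.06 0.001 0.001 0.04 0 0 -2.2;0.06 0.001 0.001 0.052 0 0 -2.2;0.06 0.001 0.001 0.059 0 0 -2.2;0.055 0.001 0.001 0.061 0 0 -2.2;0.05 0.001 0.001 0.061 0 0 -2.2;0.045 0.001 0.001 0.061 0 0 -2.2;0.04 0.001 0.001 0.061 0 0 -2.2;0.035 0.001 0.001 0.061 0 0 -2.2;0.031 0.001 0.001 0.061 0 0 -2.2"

```text
t: 10.57
tool_pos: [0.4596, 0.1404, 0.0216]
tcp_rot: [[0.999, 0.048, 0.001], [0.048, -0.999, 0.0], [0.001, -0.0, -1.0]]
force: [1.1, -0.6, 0.2]
gripper_width: 0.031
```

Emit:
arm_command:
  targets: "0.028 0 0 0 0 0 0;0.025 0 0 0 0 0 0;0.02 0 0 0 0 0 0;0.018 0 0 0 0 0 0;0.018 0 0 0 0 0 0;0.018 0 0 0 0 0 0"

```text
t: 11.07
tool_pos: [0.4596, 0.1404, 0.0217]
tcp_rot: [[0.999, 0.047, 0.001], [0.047, -0.999, 0.0], [0.001, -0.0, -1.0]]
force: [-1.4, -0.3, 6.1]
gripper_width: 0.027
```

Emit:
arm_command:
  targets: "0.018 0 0 -0.005 0 0 0;0.018 0 0 -0.015 0 0 0;0.018 0 0 -0.03 0 0 0;0.018 0 0 -0.05 0 0 0;0.018 0 0 -0.08 0 0 0;0.018 0 0 -0.11 0 0 0;0.018 0 0 -0.14 0 0 0;0.018 0 0 -0.165 0 0 0;0.018 0 0 -0.18 0 0 0;0.018 0 0 -0.18 0 0 0"

```text
t: 11.9
tool_pos: [0.4618, 0.1409, 0.2061]
tcp_rot: [[0.999, 0.047, 0.009], [0.047, -0.999, 0.002], [0.009, -0.002, -1.0]]
force: [0.5, 0.7, -0.3]
gripper_width: 0.027
```

```bash
python3 - <<'E'
from meas import *
goto(.617,.0697,.2,-87.5); s=bot.state(); print(s['gripper_width'])
c=cap('side','s7'); P=cloud(c); z=P[...,2]; h=cv2.cvtColor(c['img'],cv2.COLOR_RGB2HSV)
m=mask(c,(250,190,300,260))&(h[...,1]<60)&(z>.117)&(z<.126); rect(P,m,'cradle')
crop('s7',230,150,380,300,'c7',4)
w=cap('wrist','w7'); P=cloud(w); z=P[...,2]; h=cv2.cvtColor(w['img'],cv2.COLOR_RGB2HSV)
# stops and plate of the cradle
m=(h[...,1]<50)&(z>.117)&(z<.124)&(h[...,2]>120); rect(P,m,'cradle_w')
E
```

```text
shift mm [151.6  78.5   7.3] turn z 0.22 (alt -179.8) j6 deg [ 14.  101.3]
0.026962455791930684
cradle 791 c [613.7  70.7] L,W [90.1 61.1] yawL 1.3 z [0.1191 0.1212 0.1234]
cradle_w 4739 c [587.4  67.8] L,W [60.2 39.2] yawL -87.6 z [0.1194 0.1206 0.1218]
```

View pics/c7.png

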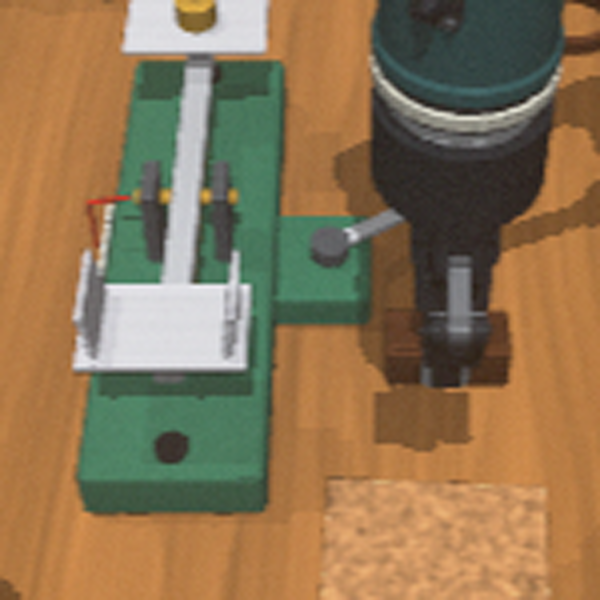

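View pics/w7.png

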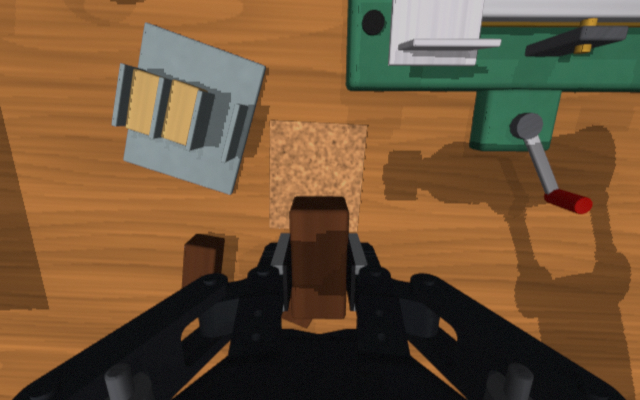

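```bash
python3 - <<'E'
from meas import *
c=load('side' and 's7'); P=cloud(c); h=cv2.cvtColor(c['img'],cv2.COLOR_RGB2HSV)
m=mask(c,(322,222,362,250))&(h[...,2]<130)&(h[...,1]>100)&(P[...,2]>.17)
Q=tool(P[m]); print(np.percentile(Q[:,0],[0,2,50,98,100]),np.percentile(P[m][:,2],[0,2,98]))
w=load('w7'); P=cloud(w); h=cv2.cvtColor(w['img'],cv2.COLOR_RGB2HSV)
m=mask(w,(285,190,355,320))&(h[...,2]<130)&(h[...,1]>100)&(P[...,2]>.17)
Q=tool(P[m]); print(np.percentile(Q[:,0],[0,2,50,98,100]),np.percentile(Q[:,1],[0,2,50,98,100]),np.percentile(P[m][:,2],[0,2,98]))
E
```

```text
[-0.02786869 -0.02698473  0.0157594   0.03094666  0.04704544] [0.19001038 0.19285575 0.2756007 ]
[-0.03085312 -0.02779755  0.00603205  0.029516    0.07088395] [-1.45469141e-02 -1.33067330e-02  8.66194569e-05  1.32519810e-02
  1.43853497e-02] [0.18657569 0.19302003 0.21554819]
```

Emit:
arm_command:
  targets: "0.018 0.02 0.01 0 0 0 0;0.018 0.05 0.025 0 0 0 0;0.018 0.08 0.042 0 0 0 0;0.018 0.11 0.058 0 0 0 0;0.018 0.135 0.072 0 0 0 0;0.018 0.149 0.0785 0 0 0 0;0.018 0.149 0.0785 0 0 0 0;0.018 0.149 0.0785 0 0 0 0;0.018 0.149 0.0785 0 0 0 0;0.018 0.149 0.0785 0 0 0 0"

```text
t: 12.83
tool_pos: [0.6098, 0.0694, 0.1996]
tcp_rot: [[0.999, 0.048, -0.003], [0.048, -0.999, 0.0], [-0.003, -0.0, -1.0]]
force: [0.8, 0.9, -0.4]
gripper_width: 0.0268
```

```bash
python3 - <<'E'
from meas import *
goto(.6148,.0697,.139,-87.5)
c=cap('side','s8'); crop('s8',225,150,345,290,'c8',4)
w=cap('wrist','w8')
E
```

```text
shift mm [ 5.2 -0.1 60.6] turn z 0.25 (alt -179.7) j6 deg [ 4.2 91.4]
```

View pics/c8.png

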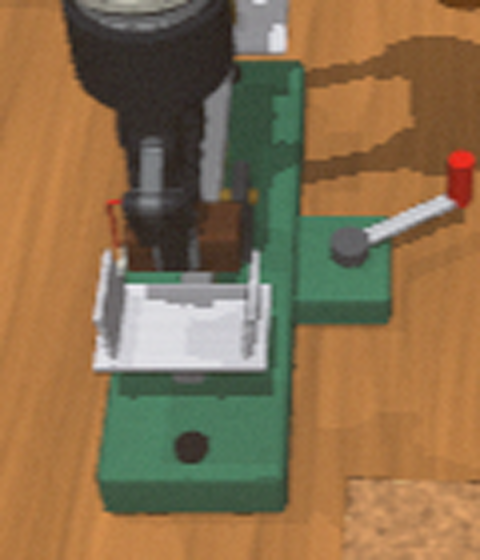

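View pics/w8.png

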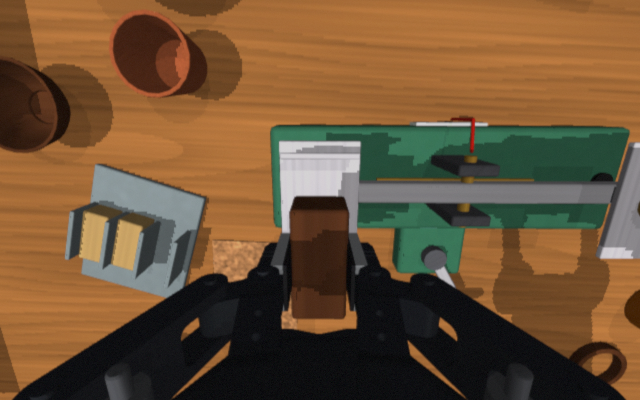

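Emit:
arm_command:
  targets: "0.018 0.003 0 0 0 0 0;0.018 0.005 0 0.005 0 0 0;0.018 0.005 0 0.015 0 0 0;0.018 0.005 0 0.025 0 0 0;0.018 0.005 0 0.033 0 0 0;0.018 0.005 0 0.036 0 0 0;0.018 0.005 0 0.036 0 0 0;0.018 0.005 0 0.036 0 0 0"

```text
t: 13.6
tool_pos: [0.6162, 0.0691, 0.1641]
tcp_rot: [[0.999, 0.047, -0.001], [0.047, -0.999, -0.0], [-0.001, 0.0, -1.0]]
force: [-0.5, 0.0, -0.9]
gripper_width: 0.0267
```

```bash
python3 - <<'E'
from meas import *
goto(.6148,.0697,.139,-87.5)
c=cap('side','s9'); crop('s9',235,180,315,260,'c9',7)
w=cap('scene','sc9'); crop('sc9',320,150,440,250,'c9b',6)
E
```

```text
shift mm [-1.3 -0.7 25.1] turn z 0.21 (alt -179.8) j6 deg [ 4.1 91.4]
```

View pics/c9.png

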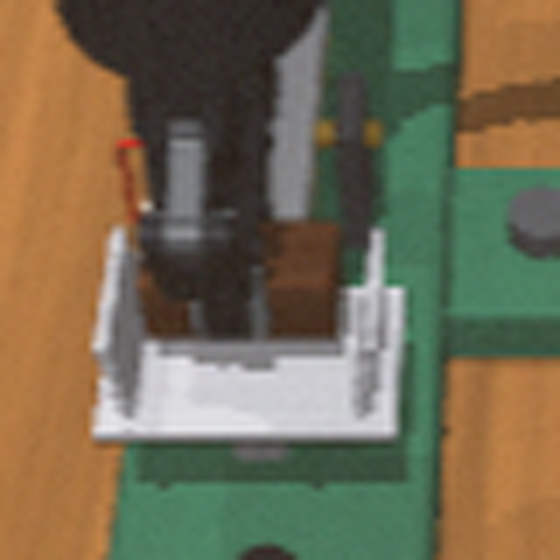

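View pics/c9b.png

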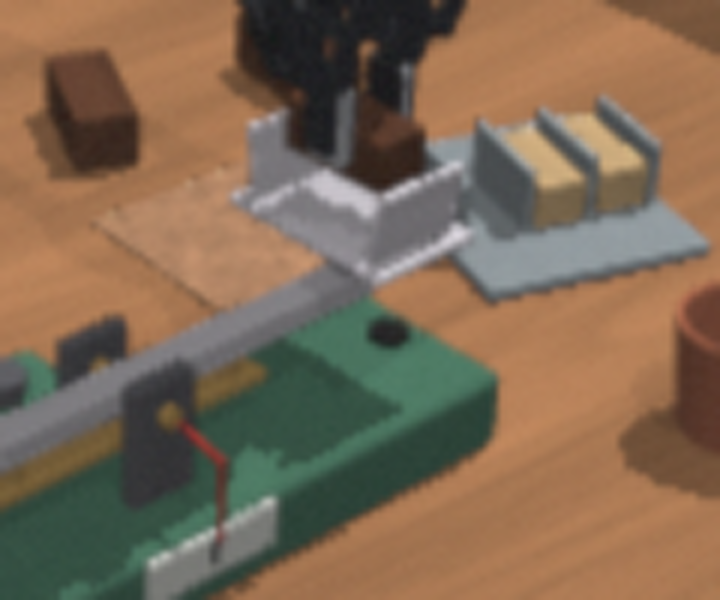

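Emit:
arm_command:
  targets: "0.018 -0.0018 0 0.004 0 0 0;0.018 -0.0018 -0.0005 0.009 0 0 0;0.018 -0.0018 -0.0005 0.014 0 0 0;0.018 -0.0018 -0.0005 0.018 0 0 0;0.018 -0.0018 -0.0005 0.021 0 0 0;0.018 -0.0018 -0.0005 0.022 0 0 0;0.018 -0.0018 -0.0005 0.022 0 0 0;0.018 -0.0018 -0.0005 0.022 0 0 0"

```text
t: 14.37
tool_pos: [0.6147, 0.0695, 0.1427]
tcp_rot: [[0.999, 0.047, -0.0], [0.047, -0.999, -0.0], [-0.0, 0.0, -1.0]]
force: [0.3, 0.4, -0.7]
gripper_width: 0.0268
```

```bash
python3 - <<'E'
from meas import *
c=cap('side','s10'); crop('s10',235,180,315,260,'c10',7)
E
```

```text
(no output)
```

View pics/c10.png

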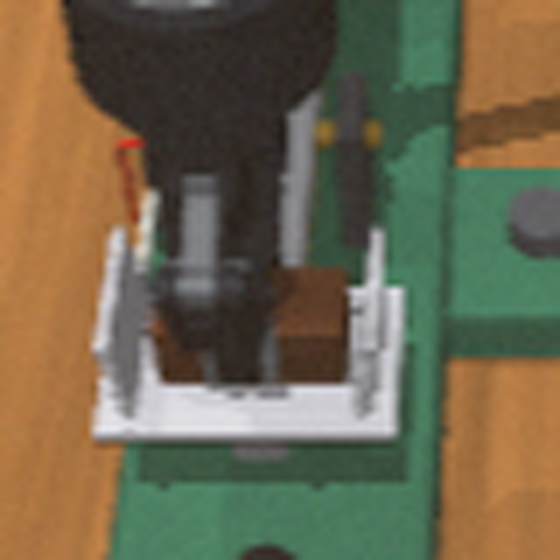

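Emit:
arm_command:
  targets: "0.018 0 0 0.001 0 0 0;0.018 0 0 0.002 0 0 0;0.018 0 0 0.003 0 0 0;0.018 0 0 0.003 0 0 0"

```text
t: 14.75
tool_pos: [0.6145, 0.0695, 0.1396]
tcp_rot: [[0.999, 0.047, -0.0], [0.047, -0.999, -0.0], [-0.0, 0.0, -1.0]]
force: [-0.8, 0.2, -0.6]
gripper_width: 0.0265
```

Emit:
arm_command:
  targets: "0.018 0 0 0.0005 0 0 0;0.018 0 0 0.001 0 0 0;0.018 0 0 0.001 0 0 0"

```text
t: 15.0
tool_pos: [0.6147, 0.0695, 0.1387]
tcp_rot: [[0.999, 0.047, 0.0], [0.047, -0.999, 0.0], [0.0, -0.0, -1.0]]
force: [0.5, -0.4, -0.1]
gripper_width: 0.0269
```

Emit:
arm_command:
  targets: "0.018 0 0 0.0005 0 0 0;0.018 0 0 0.0005 0 0 0"

```text
t: 15.17
tool_pos: [0.6148, 0.0696, 0.1386]
tcp_rot: [[0.999, 0.047, 0.0], [0.047, -0.999, 0.0], [0.0, -0.0, -1.0]]
force: [-0.3, 0.1, 1.7]
gripper_width: 0.0267
```

Emit:
arm_command:
  targets: "0.018 0 0 0.0005 0 0 0;0.018 0 0 0.0005 0 0 0"

```text
t: 15.33
tool_pos: [0.6148, 0.0697, 0.1382]
tcp_rot: [[0.999, 0.047, 0.0], [0.047, -0.999, 0.0], [0.0, -0.0, -1.0]]
force: [-2.1, -0.2, 3.0]
gripper_width: 0.0267
```

Emit:
arm_command:
  targets: "0.028 0 0 0 0 0 0;0.03 0 0 0 0 0 0;0.034 0 0 0 0 0 0;0.04 0 0 0 0 0 0;0.046 0 0 0 0 0 0;0.048 0 0 0 0 0 0;0.048 0 0 -0.01 0 0 0;0.048 0 0 -0.03 0 0 0;0.048 0 0 -0.06 0 0 0;0.048 0 0 -0.09 0 0 0"

```text
t: 16.17
tool_pos: [0.6138, 0.0695, 0.2282]
tcp_rot: [[0.999, 0.047, -0.002], [0.047, -0.999, -0.0], [-0.002, 0.0, -1.0]]
force: [0.6, 0.1, 0.2]
gripper_width: 0.0479
```

```bash
python3 - <<'E'
from meas import *
print(bot.state()['tool_pos'])
c=cap('side','s11'); crop('s11',225,130,365,290,'c11',4)
P=cloud(c); z=P[...,2]; h=cv2.cvtColor(c['img'],cv2.COLOR_RGB2HSV)
m=mask(c,(330,180,350,200))&(h[...,1]>180)&((h[...,0]<8)|(h[...,0]>172)); q=P[m]; print(m.sum(), q[:,2].max()); rect(P,m&(z>.070),'knob')
v,u=np.where(m);print(u.min(),u.max(),v.min(),v.max())
E
```

```text
[0.61381722 0.0694747  0.22820585]
74 0.8066973151586718
knob 31 c [468.2 245.4] L,W [727.2  13.4] yawL 88.7 z [0.0716 0.0754 0.0786]
337 343 187 199
```

View pics/c11.png

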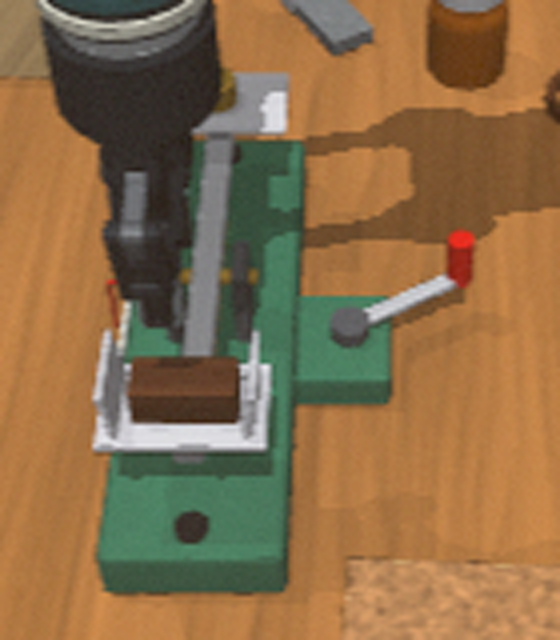

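The blank is seated between the stops and the pan is level. Next I move over the knob.

```bash
python3 -c "
from meas import *
goto(.43,-.12,.2,-56)
c=load('s5'); print(np.round(pt(c,342,130),3), np.round(pt(c,372,155),3))"
```

```text
shift mm [-197.2  180.7   34.9] turn z -31.28 (alt +148.7) j6 deg [ 4.2 91.4]
[0.47  0.151 0.463] [ 0.357 -0.34   0.002]
```

Emit:
arm_command:
  targets: "0.048 -0.04 0.036 0 0 0 -7;0.048 -0.08 0.072 0 0 0 -14;0.048 -0.12 0.108 0 0 0 -21;0.048 -0.16 0.144 0.01 0 0 -28;0.048 -0.197 0.18 0.035 0 0 -31.3;0.048 -0.197 0.18 0.035 0 0 -31.3;0.048 -0.197 0.18 0.035 0 0 -31.3;0.048 -0.197 0.18 0.035 0 0 -31.3;0.048 -0.197 0.18 0.035 0 0 -31.3;0.048 -0.197 0.18 0.035 0 0 -31.3"

```text
t: 17.05
tool_pos: [0.4275, -0.1196, 0.1939]
tcp_rot: [[0.829, 0.559, 0.002], [0.559, -0.829, -0.0], [0.002, 0.002, -1.0]]
force: [0.8, -0.0, 0.3]
gripper_width: 0.0479
```

```bash
python3 - <<'E'
from meas import *
w=cap('wrist','w12'); P=cloud(w); z=P[...,2]; h=cv2.cvtColor(w['img'],cv2.COLOR_RGB2HSV)
m=(h[...,1]>150)&((h[...,0]<5)|(h[...,0]>174))&(z>.072)&(z<.08); rect(P,m,'knob')
print(bot.state()['tool_pos'])
E
```

```text
knob 290 c [ 459.9 -111.9] L,W [16.4 16.1] yawL 78.8 z [0.0741 0.0755 0.0766]
[ 0.42779957 -0.11936973  0.19393764]
```

View pics/w12.png

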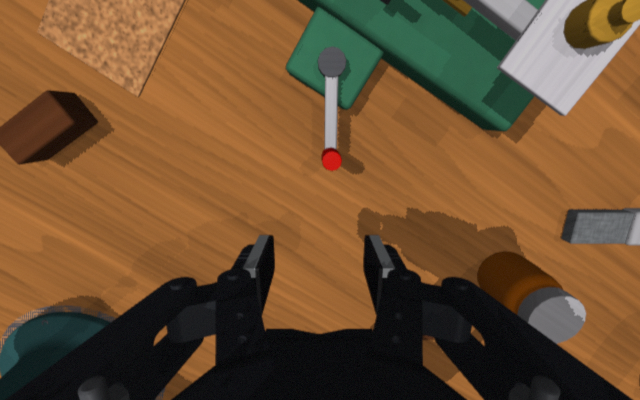

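```bash
python3 - <<'E'
from meas import *
w=load('w12')
for p in [(555,315),(525,310),(331,62)]: q=pt(w,*p);print(np.round(q,3),np.round(tool(q),3))
goto(.4605,-.111,.1,-56)
E
```

```text
[ 0.459 -0.375  0.091] [-0.118  0.229  0.103]
[ 0.446 -0.355  0.083] [-0.117  0.205  0.111]
[ 0.53  -0.065  0.044] [0.115 0.011 0.15 ]
shift mm [31.6 11.2 94. ] turn z 0.04 (alt -180.0) j6 deg [-18.8  37.1]
```

Emit:
arm_command:
  targets: "0.048 0.0315 0.011 0.02 0 0 0;0.048 0.0315 0.011 0.05 0 0 0;0.048 0.0315 0.011 0.08 0 0 0;0.048 0.0315 0.011 0.094 0 0 0;0.048 0.0315 0.011 0.094 0 0 0;0.048 0.0315 0.011 0.094 0 0 0;0.048 0.0315 0.011 0.094 0 0 0"

```text
t: 17.68
tool_pos: [0.4605, -0.1109, 0.1002]
tcp_rot: [[0.828, 0.56, 0.002], [0.56, -0.828, -0.001], [0.002, 0.002, -1.0]]
force: [-0.3, 0.2, 0.8]
gripper_width: 0.0482
```

```bash
python3 - <<'E'
from meas import *
goto(.4605,-.111,.063,-56)
w=cap('wrist','w13');cap('side','s13');crop('s13',270,140,390,240,'c13',6)
E
```

```text
shift mm [-0.1  0.  37.2] turn z 0.08 (alt -179.9) j6 deg [-16.6  39.4]
```

View pics/w13.png

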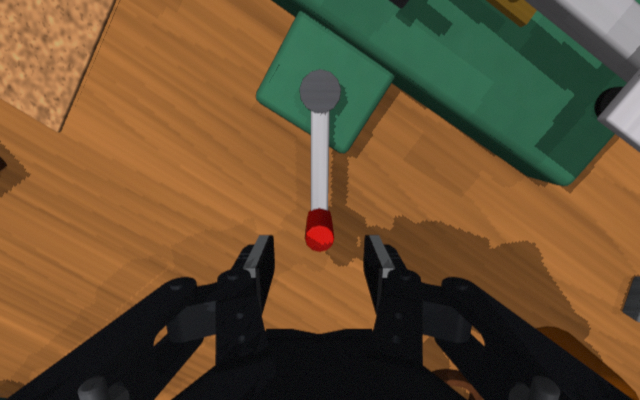

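View pics/c13.png

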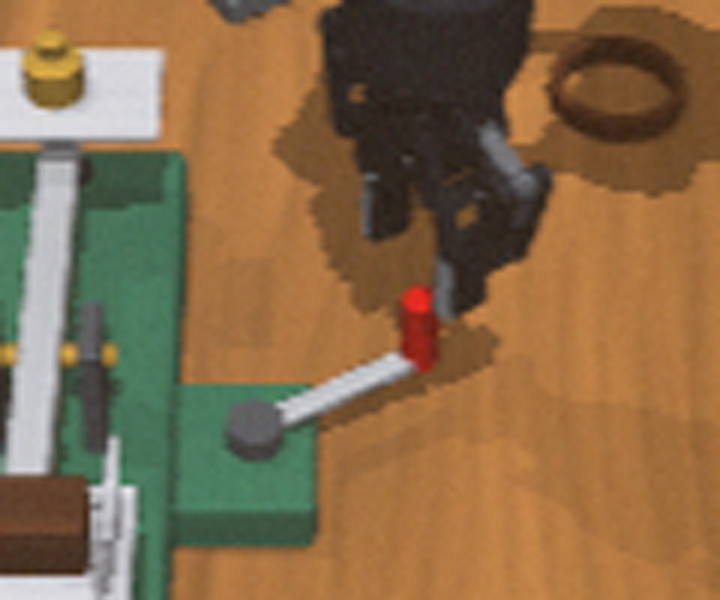

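Emit:
arm_command:
  targets: "0.048 0 0 0.01 0 0 0;0.048 0 0 0.02 0 0 0;0.048 0 0 0.03 0 0 0;0.045 0 0 0.037 0 0 0;0.04 0 0 0.037 0 0 0;0.035 0 0 0.037 0 0 0;0.03 0 0 0.037 0 0 0;0.026 0 0 0.037 0 0 0;0.026 0 0 0.037 0 0 0"

```text
t: 18.53
tool_pos: [0.4592, -0.1113, 0.0623]
tcp_rot: [[0.829, 0.559, 0.001], [0.559, -0.829, -0.0], [0.001, 0.001, -1.0]]
force: [0.2, -0.6, -0.3]
gripper_width: 0.026
```

```bash
python3 - <<'E'
from meas import *
w=cap('wrist','w14')
s=bot.state(); p=s['tool_pos']; piv=np.array([.5305,-.0635]); 
# lever dir now
import math
a0=math.degrees(math.atan2(*(p[:2]-piv)[::-1])); print(p,a0%360,yaw(s))
ph=math.radians(yaw(s)); 
# path rows: offset so TCP centre leads lever by push; lever angle a=214-d
k0=piv+.085*np.array([math.cos(math.radians(214)),math.sin(math.radians(214))])
for d in range(0,71,6):
    a=math.radians(214-d); k=piv+.085*np.array([math.cos(a),math.sin(a)])
    v=np.r_[k-k0,0]@s['tcp_rot']; print(d,np.round(v[:2]*1000,1))
E
```

```text
[ 0.45914198 -0.11122344  0.06225877] 213.77416374072163 -55.9865609960475
0 [0. 0.]
6 [ 0.5 -8.9]
12 [  1.9 -17.7]
18 [  4.2 -26.3]
24 [  7.4 -34.6]
30 [ 11.4 -42.5]
36 [ 16.2 -50. ]
42 [ 21.8 -56.9]
48 [ 28.1 -63.2]
54 [ 35.1 -68.8]
60 [ 42.5 -73.6]
66 [ 50.4 -77.6]
```

View pics/w14.png

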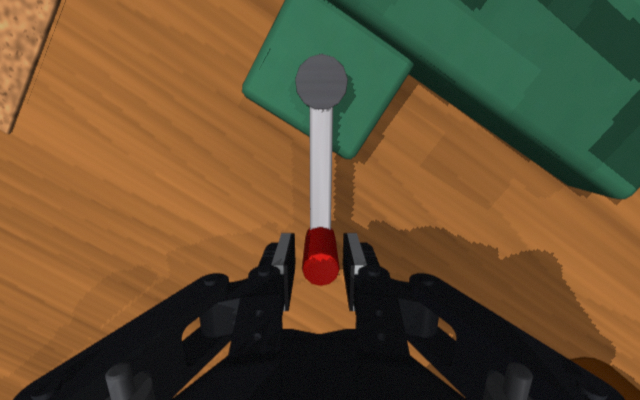

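Emit:
arm_command:
  targets: "0.026 0 -0.003 0 0 0 2;0.026 0.0002 -0.0059 0 0 0 4;0.026 0.0005 -0.0089 0 0 0 6;0.026 0.0008 -0.0118 0 0 0 8;0.026 0.0013 -0.0148 0 0 0 10;0.026 0.0019 -0.0177 0 0 0 12;0.026 0.0025 -0.0206 0 0 0 14;0.026 0.0033 -0.0234 0 0 0 16;0.026 0.0042 -0.0263 0 0 0 18;0.026 0.0051 -0.0291 0 0 0 20"

```text
t: 19.42
tool_pos: [0.4476, -0.0844, 0.0624]
tcp_rot: [[0.971, 0.241, 0.002], [0.241, -0.971, -0.001], [0.002, 0.001, -1.0]]
force: [0.8, -1.0, -0.5]
gripper_width: 0.0259
```

```bash
python3 - <<'E'
from meas import *
w=cap('wrist','w15'); s=bot.state(); print(s['tool_pos'],yaw(s),s['force'],s['wrist_torque'])
E
```

```text
[ 0.44734696 -0.08404148  0.0623657 ] -76.16011408363636 [ 1.3934017  -0.54454364  0.19723309] [-0.07622628 -0.11180345 -0.01324893]
```

View pics/w15.png

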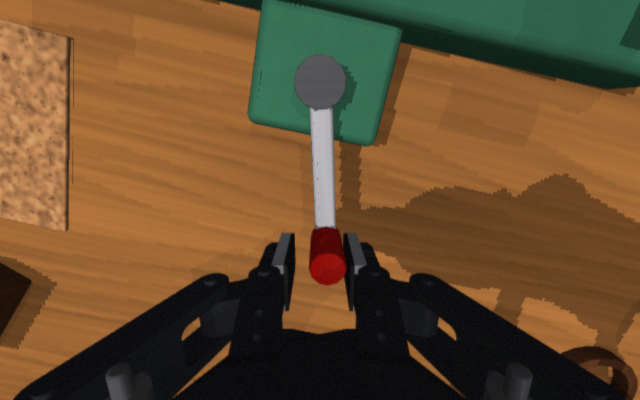

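Emit:
arm_command:
  targets: "0.026 0 -0.003 0 0 0 2;0.026 0.0002 -0.0059 0 0 0 4;0.026 0.0005 -0.0089 0 0 0 6;0.026 0.0008 -0.0118 0 0 0 8;0.026 0.0013 -0.0148 0 0 0 10;0.026 0.0019 -0.0177 0 0 0 12;0.026 0.0025 -0.0206 0 0 0 14;0.026 0.0033 -0.0234 0 0 0 16;0.026 0.0042 -0.0263 0 0 0 18;0.026 0.0051 -0.0291 0 0 0 20"

```text
t: 20.3
tool_pos: [0.4455, -0.055, 0.0624]
tcp_rot: [[0.994, -0.105, 0.002], [-0.105, -0.994, -0.001], [0.002, 0.001, -1.0]]
force: [1.2, -1.5, -0.0]
gripper_width: 0.0259
```

Emit:
arm_command:
  targets: "0.026 0 -0.0022 0 0 0 1.5;0.026 0.0001 -0.0044 0 0 0 3;0.026 0.0003 -0.0067 0 0 0 4.5;0.026 0.0005 -0.0089 0 0 0 6;0.026 0.0007 -0.0111 0 0 0 7.5;0.026 0.0010 -0.0133 0 0 0 9;0.026 0.0014 -0.0155 0 0 0 10.5;0.026 0.0019 -0.0177 0 0 0 12;0.026 0.0024 -0.0198 0 0 0 13.5;0.026 0.0029 -0.022 0 0 0 15"

```text
t: 21.13
tool_pos: [0.4505, -0.0335, 0.0624]
tcp_rot: [[0.934, -0.358, 0.002], [-0.358, -0.934, -0.001], [0.002, 0.0, -1.0]]
force: [0.6, -1.6, -0.2]
gripper_width: 0.0258
```

```bash
python3 - <<'E'
from meas import *
w=cap('wrist','w16'); s=bot.state(); print(s['tool_pos'],yaw(s),s['force'],s['wrist_torque'])
cap('scene','sc16'); crop('sc16',265,150,425,280,'c16',5)
E
```

```text
[ 0.45056839 -0.03319679  0.06238371] -111.06420806231517 [ 0.57225916 -0.27527734 -0.74019731] [-0.19649926 -0.04672814  0.0101938 ]
```

View pics/w16.png

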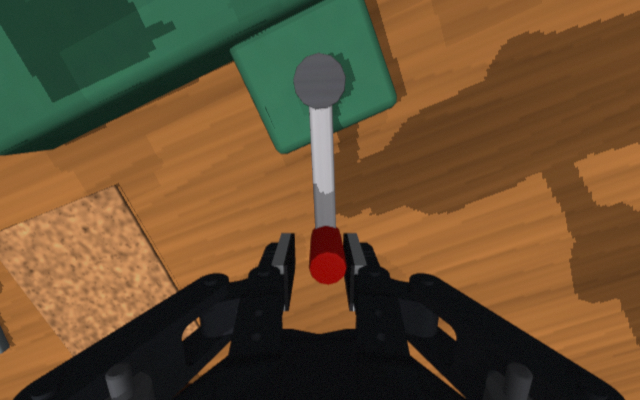

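View pics/c16.png

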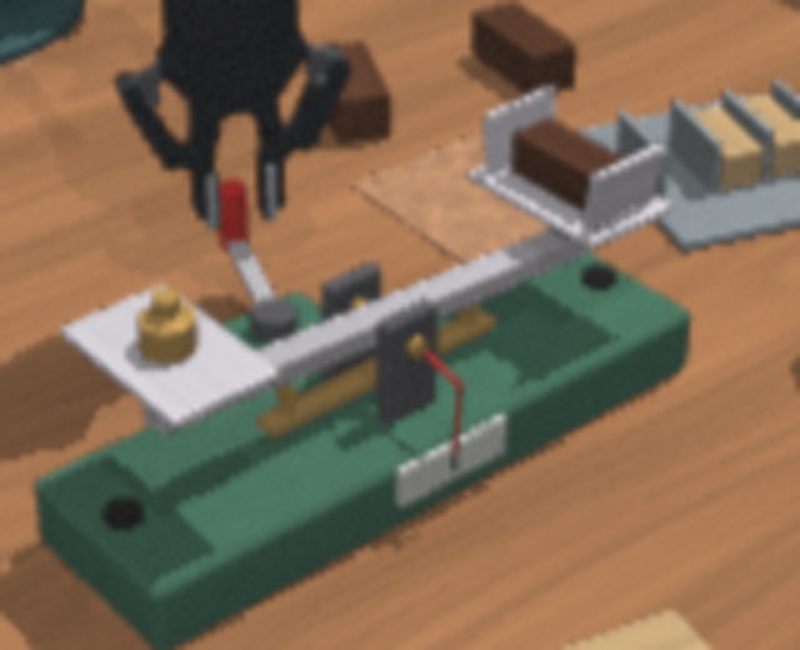

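Emit:
arm_command:
  targets: "0.026 0 -0.0015 0 0 0 1;0.026 0 -0.003 0 0 0 2;0.026 0.0001 -0.0044 0 0 0 3;0.026 0.0002 -0.0059 0 0 0 4;0.026 0.0003 -0.0074 0 0 0 5;0.026 0.0005 -0.0089 0 0 0 6;0.026 0.0006 -0.0104 0 0 0 7;0.026 0.0008 -0.0118 0 0 0 8;0.026 0.001 -0.0133 0 0 0 9;0.026 0.0013 -0.0148 0 0 0 10"

```text
t: 22.07
tool_pos: [0.4562, -0.0196, 0.0617]
tcp_rot: [[0.856, -0.516, -0.0], [-0.516, -0.856, -0.0], [-0.0, 0.0, -1.0]]
force: [1.2, -1.7, 0.9]
gripper_width: 0.026
```

Emit:
arm_command:
  targets: "0.026 0 -0.0015 0 0 0 1;0.026 0 -0.0015 0 0 0 1"

```text
t: 22.23
tool_pos: [0.4568, -0.0187, 0.0617]
tcp_rot: [[0.848, -0.53, -0.001], [-0.53, -0.848, -0.001], [-0.0, 0.001, -1.0]]
force: [-1.0, -3.6, 1.7]
gripper_width: 0.0259
```

Emit:
arm_command:
  targets: "0.026 0 -0.001 0 0 0 0.7;0.026 0 -0.001 0 0 0 0.7"

```text
t: 22.4
tool_pos: [0.457, -0.0186, 0.0617]
tcp_rot: [[0.842, -0.54, -0.001], [-0.54, -0.842, -0.002], [-0.0, 0.003, -1.0]]
force: [-1.7, -7.8, 1.7]
gripper_width: 0.0257
```

Emit:
arm_command:
  targets: "0.026 0 -0.001 0 0 0 0.5;0.026 0 -0.001 0 0 0 0.5"

```text
t: 22.57
tool_pos: [0.4571, -0.0185, 0.0616]
tcp_rot: [[0.837, -0.547, -0.002], [-0.547, -0.837, -0.004], [0.0, 0.004, -1.0]]
force: [-3.1, -11.6, 2.5]
gripper_width: 0.0256
```

The lever is at its stop, since force is rising with no motion. I back off slightly and wait while watching the beam.

Emit:
arm_command:
  targets: "0.026 0 0.003 0 0 0 -2;0.026 0 0.004 0 0 0 -2;0.026 0 0.004 0 0 0 -2;0.026 0 0.004 0 0 0 -2;0.026 0 0.004 0 0 0 -2;0.026 0 0.004 0 0 0 -2;0.026 0 0.004 0 0 0 -2;0.026 0 0.004 0 0 0 -2;0.026 0 0.004 0 0 0 -2;0.026 0 0.004 0 0 0 -2"

```text
t: 23.4
tool_pos: [0.4559, -0.02, 0.0618]
tcp_rot: [[0.855, -0.518, 0.0], [-0.518, -0.855, 0.0], [0.0, -0.0, -1.0]]
force: [0.5, 0.7, -0.2]
gripper_width: 0.0262
```

```bash
python3 - <<'E'
from meas import *
w=cap('wrist','w17'); s=bot.state(); print(s['t'],s['tool_pos'],yaw(s),s['force'])
cap('scene','sc17'); crop('sc17',265,150,425,280,'c17',5)
E
```

```text
23.45 [ 0.45587395 -0.02002383  0.06177367] -121.18409325334893 [0.61379692 0.07477285 0.11361422]
```

Emit:
arm_command:
  targets: "0.026 0 0 0 0 0 0;0.026 0 0 0 0 0 0;0.026 0 0 0 0 0 0;0.026 0 0 0 0 0 0;0.026 0 0 0 0 0 0;0.026 0 0 0 0 0 0;0.026 0 0 0 0 0 0;0.026 0 0 0 0 0 0;0.026 0 0 0 0 0 0;0.026 0 0 0 0 0 0"

```text
t: 24.33
tool_pos: [0.4559, -0.0201, 0.0618]
tcp_rot: [[0.856, -0.518, -0.0], [-0.518, -0.856, -0.0], [-0.0, 0.0, -1.0]]
force: [-0.7, -0.0, -0.1]
gripper_width: 0.0258
```

Emit:
arm_command:
  targets: "0.026 0 0 0 0 0 0;0.026 0 0 0 0 0 0;0.026 0 0 0 0 0 0;0.026 0 0 0 0 0 0;0.026 0 0 0 0 0 0;0.026 0 0 0 0 0 0;0.026 0 0 0 0 0 0;0.026 0 0 0 0 0 0;0.026 0 0 0 0 0 0;0.026 0 0 0 0 0 0"

```text
t: 25.17
tool_pos: [0.4559, -0.0201, 0.0618]
tcp_rot: [[0.856, -0.518, -0.0], [-0.518, -0.856, 0.0], [-0.0, -0.0, -1.0]]
force: [-0.7, 0.2, -0.2]
gripper_width: 0.0258
```

Emit:
arm_command:
  targets: "0.026 0 0 0 0 0 0;0.026 0 0 0 0 0 0;0.026 0 0 0 0 0 0;0.026 0 0 0 0 0 0;0.026 0 0 0 0 0 0;0.026 0 0 0 0 0 0;0.026 0 0 0 0 0 0;0.026 0 0 0 0 0 0;0.026 0 0 0 0 0 0;0.026 0 0 0 0 0 0"

```text
t: 26.0
tool_pos: [0.4559, -0.0201, 0.0618]
tcp_rot: [[0.856, -0.518, -0.0], [-0.518, -0.856, 0.0], [-0.0, -0.0, -1.0]]
force: [0.6, 0.8, 0.2]
gripper_width: 0.0257
```

```bash
cat > beam.py <<'E'
from meas import *
import sys
n=sys.argv[1]
def tilt(c):
    P=cloud(c); z=P[...,2]; h=cv2.cvtColor(c['img'],cv2.COLOR_RGB2HSV)
    # beam: grey pixels in strip around beam line between pans
    d=P[...,:2]-np.array([.62,-.0565]); a=np.radians(2.5); sx=d@[np.cos(a),np.sin(a)]; sy=d@[-np.sin(a),np.cos(a)]
    m=(np.abs(sx)<.008)&(np.abs(sy)<.095)&(np.abs(sy)>.03)&(z>.065)&(z<.11)&(h[...,1]<70)
    p=np.polyfit(sy[m],z[m],1); print(n,'t',bot.state()['t'],'beam tilt',round(p[0],4),'n',m.sum())
c=cap('scene',n); tilt(c); crop(n,265,150,425,280,'c_'+n,5)
E
python3 - <<'E'
import sys; sys.argv=['x','tmp']
src=open('beam.py').read().split("c=cap(")[0]; exec(src)
for f in('scene0','sc16','sc17'): n=f; tilt(load(f))
E
python3 beam.py sc18
```

```text
scene0 t 26.0 beam tilt 0.0098 n 181
sc16 t 26.0 beam tilt -0.0454 n 156
sc17 t 26.0 beam tilt -0.0442 n 163
sc18 t 26.05 beam tilt -0.0437 n 161
```

View pics/c_sc18.png

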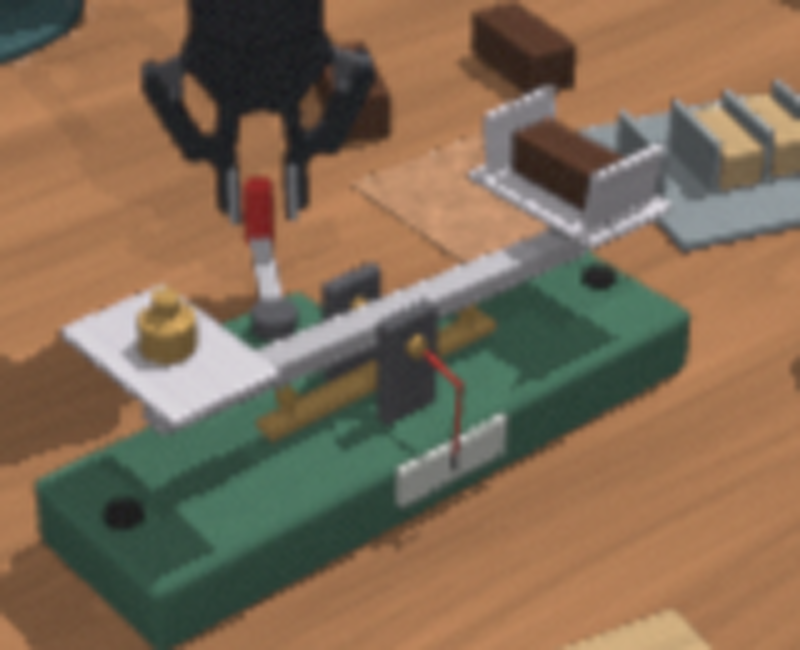

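View pics/w17.png

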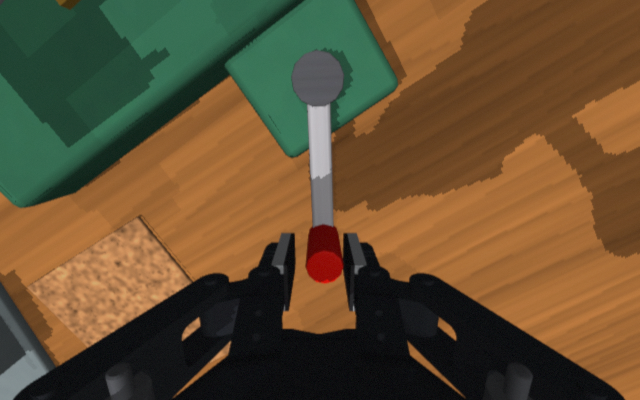

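```bash
python3 - <<'E'
from meas import *
piv=[]
def knob(f):
    c=load(f); P=cloud(c); z=P[...,2]; h=cv2.cvtColor(c['img'],cv2.COLOR_RGB2HSV)
    m=(h[...,1]>150)&((h[...,0]<5)|(h[...,0]>174))&(z>.0725)&(z<.079)
    q=P[m][:,:2]; q=q[np.abs(q-np.median(q,0)).max(1)<.012]; k=(q.max(0)+q.min(0))/2
    m=(h[...,1]<30)&(z>.0445-.008)&(z<.05)&mask(c,(280,40,360,110)); g=P[m][:,:2]; g=g[np.abs(g-np.median(g,0)).max(1)<.014]; pv=(g.max(0)+g.min(0))/2
    d=k-pv; print(f,np.round(k,4),np.round(pv,4),'r',round(np.hypot(*d),4),'ang',round(np.degrees(np.arctan2(d[1],d[0]))%360,2))
for f in('w12','w13','w14','w15','w16','w17'): knob(f)
c0=load('sc16'); c1=load('sc17'); c2=load('sc18')
d=lambda a,b:np.abs(a['img'][150:260,260:425].astype(int)-b['img'][150:260,260:425]).sum(2)
for a,b in((c0,c1),(c1,c2)):
    m=d(a,b)[:, 70:]; print((m>40).sum())
E
```

```text
w12 [ 0.46   -0.1117] [ 0.5235 -0.0705] r 0.0757 ang 212.99
w13 [ 0.4605 -0.1117] [ 0.5304 -0.0647] r 0.0842 ang 213.91
w14 [ 0.4602 -0.1114] [ 0.5299 -0.0646] r 0.084 ang 213.83
w15 [ 0.4493 -0.0886] [ 0.53   -0.0649] r 0.0841 ang 196.38
w16 [ 0.4506 -0.0384] [ 0.5297 -0.0647] r 0.0833 ang 161.6
w17 [ 0.4567 -0.024 ] [ 0.5294 -0.0648] r 0.0833 ang 150.7
125
1
```

Knob swing is 63.2° (1.10 rad), so the beam is fully released, with tilt about -0.05. I wait a bit longer and check it is still.

Emit:
arm_command:
  targets: "0.026 0 0 0 0 0 0;0.026 0 0 0 0 0 0;0.026 0 0 0 0 0 0;0.026 0 0 0 0 0 0;0.026 0 0 0 0 0 0"

```text
t: 26.47
tool_pos: [0.4559, -0.0201, 0.0618]
tcp_rot: [[0.856, -0.518, 0.0], [-0.518, -0.856, 0.0], [0.0, -0.0, -1.0]]
force: [-0.3, -0.2, 0.2]
gripper_width: 0.026
```

```bash
python3 beam.py sc19
```

```text
sc19 t 26.5167 beam tilt -0.046 n 163
```

Emit:
arm_command:
  targets: "0.026 0 0 0 0 0 0;0.026 0 0 0 0 0 0;0.026 0 0 0 0 0 0;0.026 0 0 0 0 0 0;0.026 0 0 0 0 0 0;0.026 0 0 0 0 0 0;0.026 0 0 0 0 0 0;0.026 0 0 0 0 0 0;0.026 0 0 0 0 0 0;0.026 0 0 0 0 0 0"

```text
t: 27.35
tool_pos: [0.4559, -0.0201, 0.0618]
tcp_rot: [[0.856, -0.518, -0.0], [-0.518, -0.856, 0.0], [-0.0, -0.0, -1.0]]
force: [-0.5, 0.4, 0.6]
gripper_width: 0.0258
```

```bash
python3 beam.py sc20; python3 - <<'E'
from meas import *
L=[load(f)['img'][150:260,330:425].astype(int) for f in('sc17','sc18','sc19','sc20')]
for a,b in zip(L,L[1:]): print((np.abs(a-b).sum(2)>30).sum())
E
```

```text
sc20 t 27.4 beam tilt -0.0443 n 163
2
0
0
```

Emit:
arm_command:
  targets: "0.026 0 0.0022 0 0 0 -1.5;0.026 0.0001 0.0044 0 0 0 -3;0.026 0.0003 0.0067 0 0 0 -4.5;0.026 0.0005 0.0089 0 0 0 -6;0.026 0.0007 0.0111 0 0 0 -7.5;0.026 0.0010 0.0133 0 0 0 -9;0.026 0.0014 0.0155 0 0 0 -10.5;0.026 0.0019 0.0177 0 0 0 -12;0.026 0.0024 0.0198 0 0 0 -13.5;0.026 0.0029 0.022 0 0 0 -15"

```text
t: 28.23
tool_pos: [0.4472, -0.0401, 0.0618]
tcp_rot: [[0.961, -0.278, 0.001], [-0.278, -0.961, 0.001], [0.0, -0.001, -1.0]]
force: [1.5, 2.3, -1.7]
gripper_width: 0.0263
```

Emit:
arm_command:
  targets: "0.026 0 0.0022 0 0 0 -1.5;0.026 0.0001 0.0044 0 0 0 -3;0.026 0.0003 0.0067 0 0 0 -4.5;0.026 0.0005 0.0089 0 0 0 -6;0.026 0.0007 0.0111 0 0 0 -7.5;0.026 0.0010 0.0133 0 0 0 -9;0.026 0.0014 0.0155 0 0 0 -10.5;0.026 0.0019 0.0177 0 0 0 -12;0.026 0.0024 0.0198 0 0 0 -13.5;0.026 0.0029 0.022 0 0 0 -15"

```text
t: 29.07
tool_pos: [0.4438, -0.0621, 0.0618]
tcp_rot: [[1.0, -0.02, 0.001], [-0.02, -1.0, 0.001], [0.001, -0.001, -1.0]]
force: [0.4, 1.5, -2.2]
gripper_width: 0.0262
```

Emit:
arm_command:
  targets: "0.026 0 0.0022 0 0 0 -1.5;0.026 0.0001 0.0044 0 0 0 -3;0.026 0.0003 0.0067 0 0 0 -4.5;0.026 0.0005 0.0089 0 0 0 -6;0.026 0.0007 0.0111 0 0 0 -7.5;0.026 0.0010 0.0133 0 0 0 -9;0.026 0.0014 0.0155 0 0 0 -10.5;0.026 0.0019 0.0177 0 0 0 -12;0.026 0.0024 0.0198 0 0 0 -13.5;0.026 0.0029 0.022 0 0 0 -15"

```text
t: 29.9
tool_pos: [0.4461, -0.0841, 0.0618]
tcp_rot: [[0.971, 0.24, 0.0], [0.24, -0.971, 0.001], [0.0, -0.001, -1.0]]
force: [0.4, 2.9, -0.3]
gripper_width: 0.0259
```

```bash
python3 beam.py sc21; python3 - <<'E'
from meas import *
w=cap('wrist','w21'); s=bot.state(); print(s['tool_pos'],yaw(s))
p=s['tool_pos'][:2]-[.5302,-.0645]; print(np.hypot(*p),np.degrees(np.arctan2(p[1],p[0]))%360)
E
```

```text
sc21 t 29.95 beam tilt -0.0507 n 166
[ 0.44613821 -0.08436746  0.06179575] -76.2032697783876
0.08637765811109464 193.29747695378623
```

View pics/w21.png

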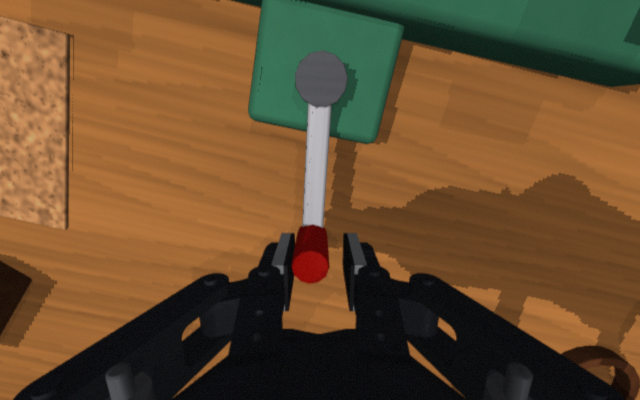

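Emit:
arm_command:
  targets: "0.026 0 0.0022 0 0 0 -1.5;0.026 0.0001 0.0044 0 0 0 -3;0.026 0.0003 0.0067 0 0 0 -4.5;0.026 0.0005 0.0089 0 0 0 -6;0.026 0.0007 0.0111 0 0 0 -7.5;0.026 0.0010 0.0133 0 0 0 -9;0.026 0.0014 0.0155 0 0 0 -10.5;0.026 0.0019 0.0177 0 0 0 -12;0.026 0.0024 0.0198 0 0 0 -13.5;0.026 0.0029 0.022 0 0 0 -15"

```text
t: 30.83
tool_pos: [0.4538, -0.1047, 0.0617]
tcp_rot: [[0.876, 0.482, -0.001], [0.482, -0.876, 0.001], [-0.0, -0.001, -1.0]]
force: [-1.3, 1.6, 1.6]
gripper_width: 0.0259
```

Emit:
arm_command:
  targets: "0.026 0 0.0015 0 0 0 -1;0.026 0 0.003 0 0 0 -2;0.026 0.0001 0.0044 0 0 0 -3;0.026 0.0002 0.0059 0 0 0 -4;0.026 0.0003 0.0074 0 0 0 -5;0.026 0.0005 0.0089 0 0 0 -6;0.026 0.0006 0.0104 0 0 0 -7;0.026 0.0006 0.0104 0 0 0 -7"

```text
t: 31.5
tool_pos: [0.4597, -0.1142, 0.0617]
tcp_rot: [[0.81, 0.586, -0.0], [0.586, -0.81, -0.0], [-0.0, 0.0, -1.0]]
force: [-1.1, 0.7, -0.6]
gripper_width: 0.0261
```

Emit:
arm_command:
  targets: "0.026 0 0.001 0 0 0 -0.7;0.026 0 0.002 0 0 0 -1.4;0.026 0 0.002 0 0 0 -1.4"

```text
t: 31.75
tool_pos: [0.4608, -0.1156, 0.0617]
tcp_rot: [[0.796, 0.605, -0.0], [0.605, -0.796, -0.0], [-0.0, -0.0, -1.0]]
force: [-1.0, 0.5, 1.3]
gripper_width: 0.026
```

Emit:
arm_command:
  targets: "0.026 0 0.001 0 0 0 -0.5;0.026 0 0.001 0 0 0 -0.5"

```text
t: 31.92
tool_pos: [0.4613, -0.1163, 0.0617]
tcp_rot: [[0.791, 0.612, -0.0], [0.612, -0.791, 0.0], [-0.0, -0.0, -1.0]]
force: [-2.6, 0.5, 1.1]
gripper_width: 0.0258
```

Emit:
arm_command:
  targets: "0.026 0 0.001 0 0 0 0;0.026 0 0.001 0 0 0 0"

```text
t: 32.08
tool_pos: [0.4613, -0.1165, 0.0616]
tcp_rot: [[0.791, 0.611, -0.002], [0.611, -0.791, 0.001], [-0.001, -0.002, -1.0]]
force: [-4.0, 3.2, 3.4]
gripper_width: 0.0262
```

Emit:
arm_command:
  targets: "0.026 0 0.001 0 0 0 0;0.026 0 0.001 0 0 0 0"

```text
t: 32.25
tool_pos: [0.4613, -0.1165, 0.0615]
tcp_rot: [[0.792, 0.611, -0.003], [0.611, -0.792, 0.003], [-0.001, -0.004, -1.0]]
force: [-5.3, 6.1, 5.6]
gripper_width: 0.0261
```

```bash
python3 beam.py sc22; python3 - <<'E'
from meas import *
cap('wrist','w22')
E
```

```text
sc22 t 32.3 beam tilt 0.0021 n 176
```

View pics/w22.png

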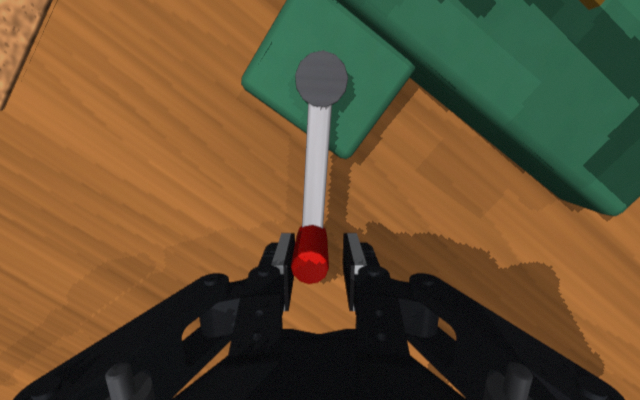

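Emit:
arm_command:
  targets: "0.026 0 0.001 0 0 0 0;0.026 0 0.001 0 0 0 0;0.026 0 0.001 0 0 0 0"

```text
t: 32.6
tool_pos: [0.4614, -0.1167, 0.0614]
tcp_rot: [[0.792, 0.611, -0.004], [0.611, -0.792, 0.004], [-0.001, -0.006, -1.0]]
force: [-6.9, 8.6, 7.8]
gripper_width: 0.026
```

Emit:
arm_command:
  targets: "0.03 0 -0.005 0 0 0 1;0.036 0 -0.0055 0 0 0 1;0.042 0 -0.0055 0 0 0 1;0.046 0 -0.0055 0 0 0 1;0.046 0 -0.0055 -0.02 0 0 1;0.046 0 -0.0055 -0.05 0 0 1;0.046 -0.01 -0.0055 -0.09 0 0 1;0.046 -0.03 -0.0055 -0.12 0 0 1;0.046 -0.03 -0.0055 -0.12 0 0 1"

```text
t: 33.35
tool_pos: [0.4394, -0.1357, 0.1891]
tcp_rot: [[0.802, 0.597, 0.011], [0.597, -0.802, -0.006], [0.006, 0.011, -1.0]]
force: [1.5, 0.2, 0.7]
gripper_width: 0.0459
```

```bash
python3 beam.py sc23; python3 - <<'E'
from meas import *
w=cap('wrist','w23'); s=cap('side','s23'); print(bot.state()['t'],bot.state()['tool_pos'],bot.state()['force'])
c=w; P=cloud(c); z=P[...,2]; h=cv2.cvtColor(c['img'],cv2.COLOR_RGB2HSV)
rect(P,(h[...,1]>150)&((h[...,0]<5)|(h[...,0]>174))&(z>.072)&(z<.08),'knob')
crop('s23',225,130,365,290,'c23',4)
a=load('s11')['img'].astype(int)
c=s;P=cloud(c); z=P[...,2]; h=cv2.cvtColor(c['img'],cv2.COLOR_RGB2HSV)
rect(P,mask(c,(250,200,300,250))&(z>.14)&(z<.152)&(h[...,2]<120)&(h[...,1]>100),'blank')
E
```

```text
sc23 t 33.4 beam tilt 0.0039 n 195
33.5 [ 0.43650356 -0.13305555  0.18208201] [1.05275997 0.71607542 0.23091848]
knob 304 c [ 460.6 -112.3] L,W [16.4 15.9] yawL -57.3 z [0.0742 0.0755 0.0767]
blank 297 c [612.5  70.9] L,W [57.1 29.3] yawL 1.5 z [0.1417 0.1466 0.149 ]
```

View pics/c_sc23.png

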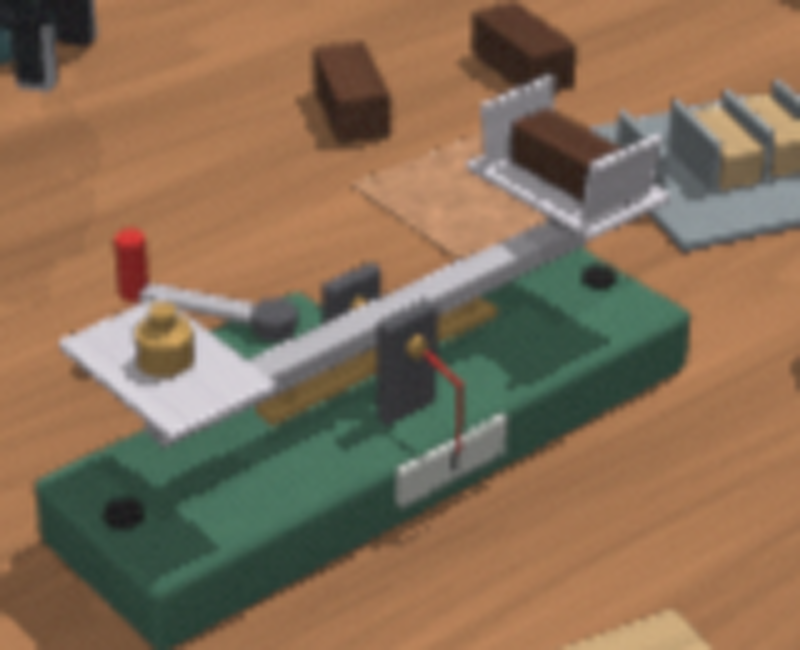

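View pics/s23.png

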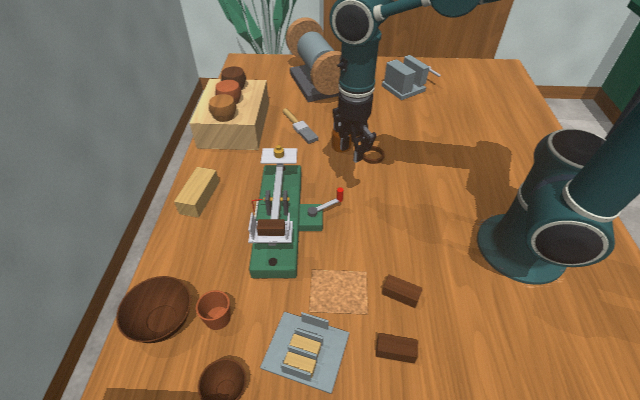

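```bash
python3 - <<'E'
from meas import *
a,b=load('scene0')['img'].astype(int),load('sc23')['img'].astype(int)
d=np.abs(a-b).sum(2)>60
print('weight pan/beam',d[200:245,275:330].sum(),'beam',d[185:225,335:385].sum(),'rack+spares',d[168:200,405:440].sum(),'cup/bowl',d[175:250,428:520].sum(),'sc16 vs scene0',(np.abs(a-load('sc16')['img'].astype(int)).sum(2)>60)[200:245,275:330].sum())
cv2.imwrite('pics/d.png',d.astype(np.uint8)*255)
E
```

```text
weight pan/beam 2 beam 88 rack+spares 14 cup/bowl 0 sc16 vs scene0 893
```

View pics/d.png

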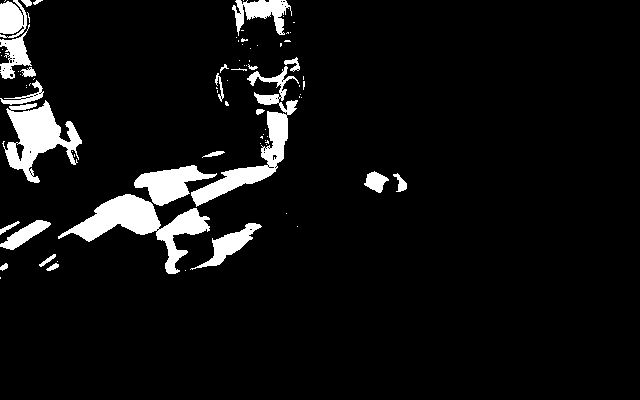

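The only differences from the start picture are the blank and the robot with its shadows. The weight pan and lever match the arrested start exactly, so I hand in.

```bash
python3 -c "
from bench import bot
print(bot.state()['dq'].round(3)); print(bot.sign_off())"
```

```text
[ 0.008  0.028  0.029 -0.     0.001  0.   ]
the job is handed in; nothing more can be done
None
```

The job is done and handed in at about 33.5 s.

- **Blank:** I gripped the dark blank by its ends and took it from the rack. I put it down on the cork mat, took it again by its sides, and laid it between the cradle's stops with the beam still arrested.
- **Weighing:** I swung the lever 63° (1.10 rad) to its stop. The beam stayed still at about -0.05 rad in pictures from 23.45 s to 27.4 s, then I swung the lever back to the arrest stop.

**Last checks:**
- The knob is within 1 mm of its starting position.
- Compared with the start picture, only the blank, the robot and the robot's shadows have changed in the scene view; the beam and weight pan match the arrested start.
- The spares, the two other dark blocks and the bystanders are where they were.
- The blank lies between the stops with the gripper clear.

**One disagreement:** my depth-fitted beam tilt read 0.004 at the end against 0.010 at the start. I put this down to noise in the fit, since the direct picture comparison shows no difference.

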